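# Pack up the tagging station

### The arm

A 6-joint arm with a two-finger parallel gripper is mounted at the origin on the work surface. World frame = base frame: x ahead of the robot, y to its left, z up, the work surface at z = 0. Lengths are in m, angles in rad, forces in N, time in s.
With the tool pointing down it reaches from about 0.325 to 0.775 m from the base axis. Payload 5.5 kg.
Tool frame: the origin (TCP) lies between the finger pads; the fingertips stand 17 mm ahead of it and the grasp point (between the pads) lies 2 mm behind it (tip_extent is the distance from the TCP to the fingertips, in m); z points along the fingers, y is the line along which they close (so a half turn about z gives the same grasp; the last joint's range is limited). The gripper opens to 85 mm and grips with 20 to 120 N. Pads are 22 mm wide; open, the fingers measure 114 mm over their backs; the gripper's body (76 mm by 85 mm) begins 54 mm behind the grasp point. The pads swing forward as they close: fully open they stand 13 mm farther back than shut.
Start: joints at [-0.057, 0.091, 1.231, -0, 1.82, -0.057], TCP at [0.6, -0, 0.248] pointing down, gripper open.
Joint ranges: [-2.87, 2.87], [-0.86, 2.18], [0.17, 2.46], [-1.51, 4.65], [0.06, 2.69], [-2.65, 2.65]. Speed limits (rad/s): [2.57, 2.57, 3.01, 3.14, 3.14, 3.14].

### API

Orientations are given as a 3x3 rotation matrix whose columns are the frame's x, y, z axes.
In Python, from station import * gives the robot as it stands.
- The arm moves only by the tool drive_tool, never from a script. Its argument "targets" is a list of rows, each a list of 4 numbers: the shift along the tool's x, y, z in m, then the turn about the tool's z in degrees. In form: [[tx, ty, tz, roll], ...]. A call has 1 to 8 rows; each row is the pose to reach, as a shift and turn from the pose commanded when the call began, along the tool's axes at that moment; what a row does not reach only later rows make up. A row lasts 1/12 s, in which the tool goes at most 41.7 mm and 7.16 degrees, less where a joint would pass 70% of its speed; a pose out of reach is approached as far as the arm can. A call with a gripper value outside its range is refused whole. "jaw" is the finger opening in m, from 0 to 0.0854, set as the call begins (left out, the last holds). The fingers move at their own pace and stop on an object; "force" is the grip in N (left out, the last holds). Time passes only in rows, so rows that repeat a pose let the fingers close. It gives the time, the measured TCP pose, the force, the opening and the grip force at its end, in the units of the state.
- get_obs(): the state, without advancing time (a new reading comes with each control period).
- get_image(name): name is "scene" or "side" or "wrist"; returns a dict with "frame" (384x512x3 uint8, blue, green, red), "range_z" (384x512 float32, m along the optical axis (not along the pixel's ray), 0 where there is no reading), "K" (3x3 intrinsics, pixels), "R" (3x3) and "t" (3): a world point X has camera coordinates R X + t. Camera axes: x right, y down, z forward; pixel columns grow to the right and rows downward; lengths in m; the calibration is good to about 2 mm. A picture is of the moment at which its call begins.
- hand_in(): hands the job in; it is judged then, once.
Trained networks look in a picture, given as the dict that the camera call returned (one of the last four; its "shot" number tells which), for a name from the list of things; names that differ only in an ending like _2 or _b are one class to them, and where a whole thing is asked for, a point or a joint stands for the part that bears it (a point fixed in the world has none). Each returns a list of dicts, best first, with "score" (0 to 1); they miss things now and then, are a little off and sometimes report something else, mostly with a low value. They report only what shows in the picture. A call takes as long as a camera call.
- find_in(picture, label): "rect" ([left, top, width, height] in pixels, round what is visible of it).
- mark_of(picture, label): "pixel" ([column, row] in pixels: a listed point, or the origin of a listed thing).
The state is a dict: "clock": time; "q": joint angles; "qd": joint speeds; "joint_efforts": joint torques, N m; "ee_pos": TCP position; "eef_rot": TCP orientation; "ft_force": force on the tool from outside, world axes, zero at the start; "moment": the same for the moment, N m; "finger_gap": opening from 0.0 (shut) to 1.0 (fully open); "grasp_force": force on a finger pad.
Only numpy, scipy, OpenCV 4.12 (cv2) and the standard library are available. Lean on these libraries where they do the work, as an engineer would, in place of code of your own. Each camera call takes 0.05 s, during which the arm holds its last target. There are 200 camera calls.

### The job

Pack up the garment-tagging station into the grey caddy: pull every marker out of the upright holder and lay it down in the caddy's narrow bay, and tip the tray over the caddy so that all the anti-theft tags slide off into the wide bay (any tag that strays may be put in by hand). Then set the empty tray down flat in the middle of its black mat, leaving the caddy standing on the table and the tape, hanger and scanner undisturbed.

Things in the scene. Friction and masses are not known exactly. Their poses are not given: they have to be found in the camera images.
- caddy: Grey metal caddy, an open box 210 (x) x 260 (y) x 60 mm high, 0.9 kg, loose on the table. Origin: centre of its underside; z up. Floor and walls 5 mm thick; inside x -100..100 mm. A full-height 5 mm divider along x at y = 42.5 mm parts a narrow marker bay (y 45..125 mm) from a wide tag bay (y -125..40 mm).
- marker_bay (a point): Centre of the floor of the caddy's narrow bay (200 x 80 mm), 55 mm below the rim. Its x axis is the bay's long direction.
- tag_bay (a point): Centre of the floor of the caddy's wide bay (200 x 165 mm), 55 mm below the rim.
- holder: Upright wooden marker holder, fixed: a block 220 (x) x 50 (y) x 85 mm high with five square wells 25 mm wide and 70 mm deep in a row along its x axis, at x = -80, -40, 0, 40 and 80 mm. Origin: centre of its underside.
- tray: Blue tray on the mat, 0.25 kg. Bed 120 x 120 x 4 mm; 18 mm high walls at the rear (+x) and the sides; the front (-x) edge is open: tags slide out over it when it is tipped that edge down by 45 to 55 degrees. Orange upright handle plate at the rear, centred at x = 67 mm: 14 mm thick (x), 60 mm wide (y), top at z = 65 mm. Origin: centre of the bed's underside; z up.
- tray_grip (a point): Grasp point in the middle of the tray's upright handle plate, at x = 67, z = 48 mm of the tray; same axes as the tray. Grip across the 14 mm thickness (tray x).
- tray_lip (a point): Middle of the tray's open front edge, on the bed's upper face, at x = -60, z = 4 mm of the tray; same axes as the tray.
- mat: Black rubber mat, fixed, 200 (x) x 170 (y) x 3 mm: the tray's place. Origin: centre of its underside.
- tape: Bystander: roll of brown tape lying flat, diameter 96, height 45 mm. Origin: centre of its underside.
- hanger: Bystander: grey coat hanger lying flat, 260 mm wide (y), 12 mm thick, with a steel hook towards +x. Origin: middle of its lower bar, on the table.
- scanner: Bystander: black and grey hand scanner lying down, 190 mm long (x), 34 mm high. Origin: on the table, below the handle's middle.
- marker1: Marker pen 1 (red cap, white barrel): a cylinder of diameter 16, length 140 mm, 25 g, standing cap up in a well of the holder, its foot 15 mm and its top 155 mm above the table. Origin: centre of the foot end; its z axis runs along the pen to the cap end. May be absent.
- marker2: Marker pen 2 (black cap, white barrel): a cylinder of diameter 16, length 140 mm, 25 g, standing cap up in a well of the holder, its foot 15 mm and its top 155 mm above the table. Origin: centre of the foot end; its z axis runs along the pen to the cap end. May be absent.
- marker3: Marker pen 3 (green cap, white barrel): a cylinder of diameter 16, length 140 mm, 25 g, standing cap up in a well of the holder, its foot 15 mm and its top 155 mm above the table. Origin: centre of the foot end; its z axis runs along the pen to the cap end. May be absent.
- marker4: Marker pen 4 (orange cap, white barrel): a cylinder of diameter 16, length 140 mm, 25 g, standing cap up in a well of the holder, its foot 15 mm and its top 155 mm above the table. Origin: centre of the foot end; its z axis runs along the pen to the cap end. May be absent.
- marker5: Marker pen 5 (yellow cap, white barrel): a cylinder of diameter 16, length 140 mm, 25 g, standing cap up in a well of the holder, its foot 15 mm and its top 155 mm above the table. Origin: centre of the foot end; its z axis runs along the pen to the cap end. May be absent.
- tag1: Anti-theft tag 1: white plastic puck, diameter 34, height 15 mm, 20 g, lying loose on the tray. Origin: centre of its flat underside. May be absent.
- tag2: Anti-theft tag 2: white plastic puck, diameter 34, height 15 mm, 20 g, lying loose on the tray. Origin: centre of its flat underside. May be absent.
- tag3: Anti-theft tag 3: white plastic puck, diameter 34, height 15 mm, 20 g, lying loose on the tray. Origin: centre of its flat underside. May be absent.
- tag4: Anti-theft tag 4: white plastic puck, diameter 34, height 15 mm, 20 g, lying loose on the tray. Origin: centre of its flat underside. May be absent.
- tag5: Anti-theft tag 5: white plastic puck, diameter 34, height 15 mm, 20 g, lying loose on the tray. Origin: centre of its flat underside. May be absent.

How it is judged:
By the outcome, as a careful person would: the job done as asked, in the order asked, and still so for the second after the job is handed in, with the robot touching nothing.
Of marker1, marker2, marker3, marker4, marker5 only 3 to 5 are there at a start; the rules pass over those that are not, and their reading is None.
Of tag1, tag2, tag3, tag4, tag5 only 3 to 5 are there at a start; the rules pass over those that are not, and their reading is None.
At some moment in a run one of tray, caddy, tag1, tag2, tag3, tag4, tag5 may be knocked a few centimetres aside while the robot is not near it.
It also fails if it takes over 210 s, if anything falls off the work surface, if the arm or the gripper's body presses on something with over 40 N, if the wrist force passes 120 N, or if a joint passes its speed limit or range.

## Working session

There is one attempt and no reset: what is moved stays moved. The work goes in short steps, Python scripts to look and compute and a tool call to move; the robot and the scene stay as the last step left them, time stands still between calls to the robot, and variables do not carry over. Pictures are saved under pics/ and viewed, at most 14 in all, crops included, and the job is handed in when it is done.

Besides the shell and the picture viewer there is one more tool, called after ">>>" by a JSON object that holds its "op" and its "data", one argument or row to a line. drive_tool: Moves the arm, as the interface text tells. Its arguments: {"type":"object","properties":{"targets":{"type":"array","items":{"type":"array","items":{"type":"number"}}},"jaw":{"type":"number"},"force":{"type":"number"}},"required":["targets"]}

```bash
ls; mkdir -p pics
cat > h.py <<'E'
from station import *
import numpy as np, cv2
np.set_printoptions(precision=4,suppress=True)
def proj(p,X): 
    c=np.asarray(p["R"])@np.asarray(X,float)+np.asarray(p["t"]).ravel(); u=np.asarray(p["K"])@c; return u[:2]/u[2]
def ray(p,px):
    R=np.asarray(p["R"]);t=np.asarray(p["t"]).ravel()
    d=R.T@np.linalg.solve(np.asarray(p["K"]),[px[0],px[1],1.]); return -R.T@t,d
def atz(p,px,z):
    o,d=ray(p,px); return o+d*(z-o[2])/d[2]
def cloud(p):
    v,u=np.mgrid[0:384,0:512]; Z=np.asarray(p["range_z"]); K=np.asarray(p["K"])
    c=np.stack([(u-K[0,2])/K[0,0]*Z,(v-K[1,2])/K[1,1]*Z,Z],-1)
    return (c-np.asarray(p["t"]).ravel())@np.asarray(p["R"])   # R^T(c-t)
E
cat > a.py <<'E'
from h import *
o=get_obs(); print(o)
for n in ("scene","side","wrist"):
    p=get_image(n); cv2.imwrite(f"pics/{n}0.png",p["frame"]); print(n,p["shot"],(-p["R"].T@p["t"]),p["R"][2])
    C=cloud(p)
    for l in "caddy marker_bay tag_bay holder tray tray_grip tray_lip mat tape hanger scanner marker1 marker2 marker3 marker4 marker5 tag1".split():
        for m in mark_of(p,l)[:5 if l=="tag1" else 1]:
            if m["score"]>.3:
                u=np.round(m["pixel"]).astype(int); X=C[u[1],u[0]] if 0<=u[0]<512 and 0<=u[1]<384 else None
                print(l,round(m["score"],2),np.round(m["pixel"]),"surf",X,"z0",atz(p,m["pixel"],0)[:2])
E
python3 a.py
```

```text
pics
{'clock': 0.0, 'q': array([-0.0567,  0.0918,  1.2319,  0.    ,  1.8198, -0.0567]), 'qd': array([ 0.001 , -0.0004,  0.0029,  0.0001,  0.0008,  0.0002]), 'joint_efforts': array([  0.0019, -45.8738, -41.802 ,   0.0002,   0.0119,  -0.    ]), 'ee_pos': array([0.5997, 0.    , 0.2471]), 'eef_rot': array([[ 0.    ,  1.    , -0.002 ],
       [ 1.    , -0.    ,  0.0001],
       [ 0.0001, -0.002 , -1.    ]]), 'ft_force': array([-0.0656, -0.637 , -0.0793]), 'moment': array([ 0.0071, -0.025 ,  0.0201]), 'grasp_force': 0.0, 'finger_gap': 1.0047325776517841}
scene 1 [1.1298 0.0132 0.9253] [-0.5271  0.0076 -0.8498]
caddy 0.6 [249. 178.] surf [0.5083 0.0095 0.0052] z0 [0.5039 0.0092]
marker_bay 0.93 [286. 174.] surf [0.4939 0.1088 0.0024] z0 [0.4922 0.1091]
tag_bay 0.97 [239. 180.] surf [ 0.5116 -0.0172  0.0007] z0 [ 0.5128 -0.0172]
holder 0.63 [363. 183.] surf [0.558  0.2947 0.0548] z0 [0.5217 0.313 ]
tray 0.73 [116. 181.] surf [ 0.5258 -0.3365  0.0191] z0 [ 0.5121 -0.343 ]
tray_grip 0.96 [111. 193.] surf [ 0.5912 -0.3252  0.0648] z0 [ 0.5519 -0.3502]
tray_lip 0.89 [114. 163.] surf [ 0.4551 -0.
[... 1981 characters left out ...]
urf [ 0.578  -0.3352  0.0619] z0 [ 0.6311 -0.3106]
tag1 0.85 [331. 314.] surf [ 0.4811 -0.316   0.0238] z0 [ 0.4952 -0.3069]
tag1 0.72 [356. 319.] surf [ 0.5092 -0.3484  0.0195] z0 [ 0.5231 -0.3421]
wrist 3 [0.6002 0.0837 0.3744] [-0.001  -0.3265 -0.9452]
caddy 0.68 [174. 148.] surf [0.508  0.0126 0.0066] z0 [0.5069 0.0119]
marker_bay 0.65 [153.  62.] surf [0.4933 0.1009 0.0052] z0 [0.4919 0.1008]
tag_bay 0.75 [186. 182.] surf [ 0.5185 -0.0266  0.0066] z0 [ 0.5165 -0.0289]
tape 0.71 [412. 176.] surf [ 0.7782 -0.0213  0.0003] z0 [ 0.7783 -0.0219]
hanger 0.8 [353. 328.] surf [ 0.7253 -0.2243  0.0138] z0 [ 0.7306 -0.2366]
tag1 0.48 [178. 378.] surf [ 0.4911 -0.3025  0.0205] z0 [ 0.4841 -0.3243]
```

View pics/scene0.png

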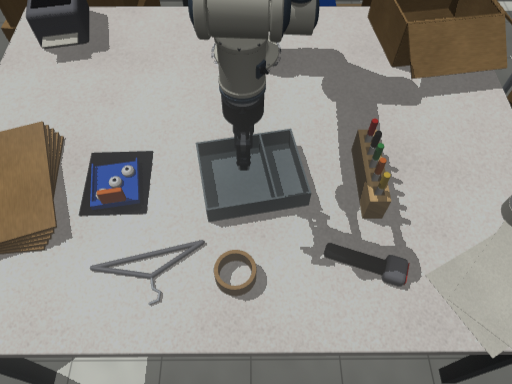

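View pics/side0.png

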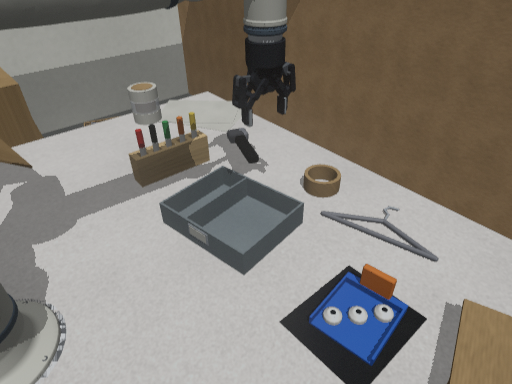

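```bash
cat > b.py <<'E'
from h import *
p=get_image("scene"); C=cloud(p); F=cv2.cvtColor(p["frame"],cv2.COLOR_BGR2HSV)
def rect(m,n):
    P=C[m][:,:2]; 
    if len(P)<10: print(n,len(P)); return
    r=cv2.minAreaRect(P.astype(np.float32)); print(n,len(P),np.array(r[0]),np.array(r[1]),r[2],"mean",C[m].mean(0))
z=C[...,2];x=C[...,0];y=C[...,1]
rect((z>.05)&(z<.065)&(abs(x-.505)<.2)&(abs(y)<.19),"caddy rim")
rect((z>.08)&(z<.09)&(y>.2)&(x<.7),"holder top")
# tops of pens: components with z>.1
m=((z>.105)&(y>.2)&(x<.72)).astype(np.uint8); n,L=cv2.connectedComponents(m)
for i in range(1,n):
    q=(L==i)
    if q.sum()>5:
        P=C[q]; t=P[P[:,2]>P[:,2].max()-.006]; print("pen",q.sum(),P[:,2].max(),t.mean(0),np.median(F[q],0))
bl=(F[...,0]>100)&(F[...,0]<125)&(F[...,1]>120)&(y<-.2); rect(bl&(z<.012),"tray bed"); 
orr=(F[...,0]<20)&(F[...,1]>120)&(y<-.25)&(z>.06); rect(orr,"handle top")
rect(bl&(z>.017)&(z<.026),"tray walls")
blk=(F[...,2]<60)&(y<-.2)&(z<.008)&(x<.65); rect(blk,"mat")
E
python3 b.py
```

```text
caddy rim 1126 [0.5093 0.0145] [0.2149 0.2606] 10.5894775390625 mean [0.5193 0.0276 0.0574]
holder top 1535 [0.2332 0.557 ] [0.4259 0.8955] 76.36466979980469 mean [0.3331 0.4494 0.0846]
pen 77 0.21027850262279632 [0.0392 0.2021 0.2071] [104.  67.  39.]
pen 4014 0.16457814948465427 [0.0385 0.613  0.1604] [ 17. 120. 103.]
pen 473 0.1578736779746656 [0.5043 0.3175 0.1542] [11. 99. 68.]
pen 127 0.156624655786251 [0.6013 0.3185 0.1538] [ 23. 120.  86.]
tray bed 853 [ 0.5135 -0.3456] [0.1203 0.1101] 9.203105926513672 mean [ 0.5063 -0.3469  0.0056]
handle top 105 [ 0.5861 -0.3319] [0.014  0.0564] 7.8720383644104 mean [ 0.5864 -0.3315  0.0665]
tray walls 213 [ 0.5272 -0.3415] [0.1344 0.1205] 9.780769348144531 mean [ 0.5522 -0.3426  0.02  ]
mat 2683 [-0.3328 -0.5879] [1.9892 0.8704] 23.564664840698242 mean [ 0.0742 -0.5341 -0.1089]
```

```bash
cat > c.py <<'E'
from h import *
for n in ("scene","side"):
    p=get_image(n); C=cloud(p); F=cv2.cvtColor(p["frame"],cv2.COLOR_BGR2HSV)
    z=C[...,2];x=C[...,0];y=C[...,1]; b=(y>.25)&(y<.4)&(x>.38)&(x<.68)
    m=((z>.146)&(z<.162)&b).astype(np.uint8); k,L,st,ce=cv2.connectedComponentsWithStats(m,connectivity=4)
    for i in range(1,k):
        q=L==i
        if q.sum()>3: print(n,"pen",q.sum(),C[q].mean(0),C[q].min(0),C[q].max(0),np.median(F[q],0))
    q=b&(z>.078)&(z<.09); r=cv2.minAreaRect(C[q][:,:2].astype(np.float32)); print("holder",q.sum(),r)
E
python3 c.py
```

```text
scene pen 38 [0.4433 0.3168 0.1526] [0.4344 0.3103 0.1463] [0.4494 0.3237 0.1567] [  1.  169.5 118. ]
scene pen 43 [0.4816 0.3189 0.1526] [0.4716 0.3113 0.1461] [0.4882 0.3277 0.157 ] [15. 13. 42.]
scene pen 44 [0.5198 0.318  0.1526] [0.5088 0.3108 0.1464] [0.5277 0.3257 0.1586] [ 65.  107.5 109. ]
scene pen 43 [0.5627 0.316  0.1532] [0.5524 0.3088 0.146 ] [0.5692 0.3238 0.1574] [ 11. 173. 158.]
scene pen 48 [0.6024 0.3184 0.1527] [0.5928 0.3116 0.147 ] [0.61   0.3271 0.1563] [ 23.  153.5 157.5]
holder 880 ((0.519798994064331, 0.3189350366592407), (0.052298691123723984, 0.2218526303768158), 89.31462097167969)
side pen 28 [0.5973 0.3146 0.1523] [0.5907 0.309  0.1462] [0.6048 0.325  0.1569] [ 24.  145.  128.5]
side pen 28 [0.5567 0.3128 0.1522] [0.5507 0.3076 0.1469] [0.5651 0.3203 0.1565] [ 12.  155.5 122. ]
side pen 30 [0.5141 0.3151 0.1519] [0.5082 0.3101 0.1465] [0.5227 0.3228 0.1566] [ 66. 113.  92.]
side pen 29 [0.4761 0.3162 0.1525] [0.4694 0.3109 0.1461] [0.4839 0.3238 0.1568] [15.  6. 43.]
side pen 34 [0.4375 0.3138 0.1524] [0.431  0.3064 0.1462] [0.4452 0.3238 0.1566] [  1.  149.5 110.5]
holder 730 ((0.5169316530227661, 0.317951500415802), (0.22062164545059204, 0.05503751337528229), 0.0720755085349083)
```

>>> {"op": "drive_tool", "data": {
  "targets": [
    [0.27,-0.159,0,57],
    [0.27,-0.159,0,57],
    [0.27,-0.159,0,57],
    [0.27,-0.159,0,57],
    [0.27,-0.159,0,57],
    [0.27,-0.159,0,57],
    [0.27,-0.159,0,57],
    [0.27,-0.159,0,57]
  ]
}}

```text
clock: 3.52
ee_pos: [0.4417, 0.2683, 0.2485]
eef_rot: [[0.807, 0.591, 0.001], [0.591, -0.807, 0.0], [0.001, -0.0, -1.0]]
ft_force: [0.7, -0.9, -0.5]
finger_gap: 0.999
grasp_force: 0.0
```

>>> {"op": "drive_tool", "data": {
  "targets": [
    [0,0,0,33],
    [0,0,0,33],
    [0,0,0,33],
    [0,0,0,33],
    [0,0,0,33],
    [0,0,0,33]
  ],
  "jaw": 0.05
}}

```text
clock: 4.02
ee_pos: [0.443, 0.2669, 0.2484]
eef_rot: [[0.998, 0.059, 0.0], [0.059, -0.998, 0.0], [0.0, -0.0, -1.0]]
ft_force: [-0.2, 0.4, 0.1]
finger_gap: 0.585
grasp_force: 0.0
```

>>> {"op": "drive_tool", "data": {
  "targets": [
    [0,-0.046,0,0],
    [0,-0.046,0,0],
    [0,-0.046,0,0],
    [0,-0.046,0.04,0],
    [0,-0.046,0.07,0],
    [0,-0.046,0.07,0]
  ]
}}

```text
clock: 4.52
ee_pos: [0.4378, 0.3106, 0.1708]
eef_rot: [[0.998, 0.063, -0.01], [0.063, -0.998, -0.007], [-0.01, 0.006, -1.0]]
ft_force: [-0.8, -1.3, -2.1]
finger_gap: 0.582
grasp_force: 0.0
```

```bash
python3 -c "
from h import *
o=get_obs();print(o['ee_pos'],o['eef_rot'][:,0],o['q'])
p=get_image('wrist');cv2.imwrite('pics/w1.png',p['frame'])"
```

```text
[0.4378 0.3106 0.1708] [ 0.9979  0.0632 -0.0102] [ 0.5539 -0.0704  1.5302 -0.0004  1.6937  2.0614]
```

View pics/w1.png

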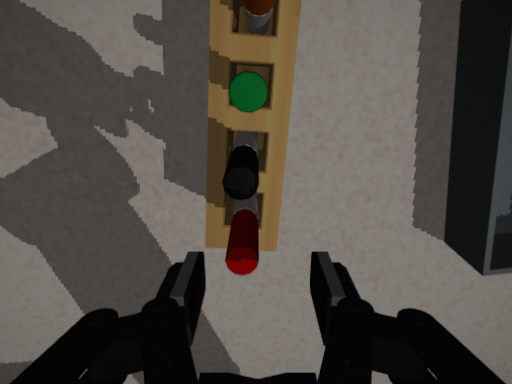

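>>> {"op": "drive_tool", "data": {
  "targets": [
    [0.0,0,0,0],
    [0,0,0,0]
  ]
}}

```text
clock: 4.73
ee_pos: [0.4412, 0.3129, 0.1813]
eef_rot: [[0.998, 0.062, 0.004], [0.062, -0.998, 0.002], [0.004, -0.002, -1.0]]
ft_force: [-0.6, -0.3, 0.0]
finger_gap: 0.59
grasp_force: 0.0
```

>>> {"op": "drive_tool", "data": {
  "targets": [
    [0,-0.003,0.03,3.5],
    [0,-0.003,0.064,3.5],
    [0,-0.003,0.064,3.5],
    [0,-0.003,0.064,3.5]
  ]
}}

```text
clock: 5.07
ee_pos: [0.4398, 0.3155, 0.1147]
eef_rot: [[1.0, 0.001, -0.001], [0.001, -1.0, -0.001], [-0.001, 0.001, -1.0]]
ft_force: [-0.8, 0.9, 0.1]
finger_gap: 0.585
grasp_force: 0.0
```

>>> {"op": "drive_tool", "data": {
  "targets": [
    [0,0,0,0],
    [0,0,0,0],
    [0,0,0,0],
    [0,0,0,0],
    [0,0,0,0],
    [0,0,0,0]
  ],
  "jaw": 0.005,
  "force": 30
}}

```text
clock: 5.57
ee_pos: [0.4412, 0.3168, 0.1174]
eef_rot: [[1.0, 0.001, 0.004], [0.001, -1.0, 0.003], [0.004, -0.003, -1.0]]
ft_force: [0.2, 1.6, 6.4]
finger_gap: 0.174
grasp_force: 29.3
```

>>> {"op": "drive_tool", "data": {
  "targets": [
    [0,0,-0.03,0],
    [0,0,-0.06,0],
    [0,0,-0.09,0],
    [0,0,-0.09,0],
    [-0.002,0.03,-0.09,-3],
    [-0.004,0.07,-0.09,-10.5],
    [-0.006,0.105,-0.09,-10.5],
    [-0.008,0.14,-0.09,-10.5]
  ]
}}

```text
clock: 6.23
ee_pos: [0.4318, 0.1744, 0.2048]
eef_rot: [[0.983, 0.185, 0.001], [0.185, -0.983, -0.0], [0.001, 0.0, -1.0]]
ft_force: [1.1, -0.4, -0.3]
finger_gap: 0.179
grasp_force: 29.5
```

>>> {"op": "drive_tool", "data": {
  "targets": [
    [0,0,0,0],
    [0,0,0,0]
  ]
}}

```text
clock: 6.4
ee_pos: [0.4324, 0.1744, 0.2052]
eef_rot: [[0.984, 0.18, 0.002], [0.18, -0.984, 0.001], [0.002, -0.0, -1.0]]
ft_force: [-0.3, 0.5, 0.4]
finger_gap: 0.179
grasp_force: 29.6
```

>>> {"op": "drive_tool", "data": {
  "targets": [
    [-0.01,0.04,0,0],
    [-0.02,0.08,0,0],
    [-0.024,0.109,0,0],
    [-0.024,0.109,0.03,0],
    [-0.024,0.109,0.065,0],
    [-0.024,0.109,0.09,0],
    [-0.024,0.109,0.1,0],
    [-0.024,0.109,0.1,0]
  ]
}}

```text
clock: 7.07
ee_pos: [0.4288, 0.0652, 0.1043]
eef_rot: [[0.983, 0.184, 0.001], [0.184, -0.983, 0.001], [0.001, -0.001, -1.0]]
ft_force: [0.3, -0.3, 0.7]
finger_gap: 0.18
grasp_force: 29.6
```

```bash
python3 -c "
from h import *
o=get_obs();print(o['ee_pos'],o['ft_force'])
p=get_image('side');cv2.imwrite('pics/s1.png',cv2.resize(p['frame'][80:300,100:420],None,fx=2,fy=2))"
```

```text
[0.4288 0.0652 0.1043] [ 0.3469 -0.3383  0.7311]
```

View pics/s1.png

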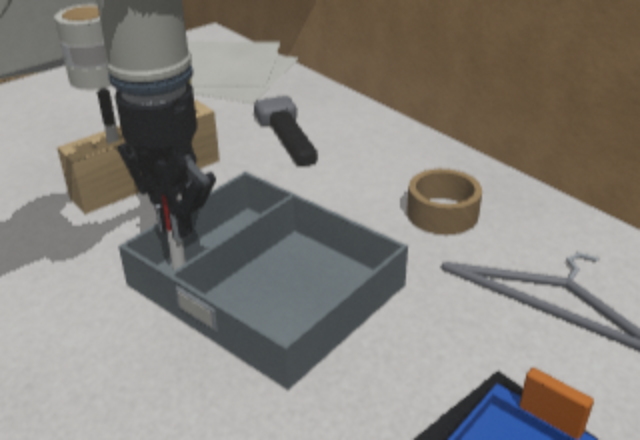

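>>> {"op": "drive_tool", "data": {
  "targets": [
    [0,0,0.006,0],
    [0,0,0.006,0],
    [0.013,0,0.008,0],
    [0.026,0,0.01,0],
    [0.039,0,0.014,0],
    [0.051,0,0.02,0],
    [0.062,0,0.027,0],
    [0.072,0,0.035,0]
  ],
  "force": 20
}}

```text
clock: 7.78
ee_pos: [0.5009, 0.0784, 0.0707]
eef_rot: [[0.983, 0.184, 0.002], [0.184, -0.983, 0.0], [0.002, 0.0, -1.0]]
ft_force: [-1.3, 0.1, 2.9]
finger_gap: 0.177
grasp_force: 29.0
```

```bash
python3 -c "
from h import *
o=get_obs();print(o['ee_pos'],o['ft_force'])
p=get_image('side');cv2.imwrite('pics/s2.png',cv2.resize(p['frame'][100:280,140:320],None,fx=3,fy=3))"
```

```text
[0.5009 0.0784 0.0707] [-1.2564  0.0507  2.8579]
```

View pics/s2.png

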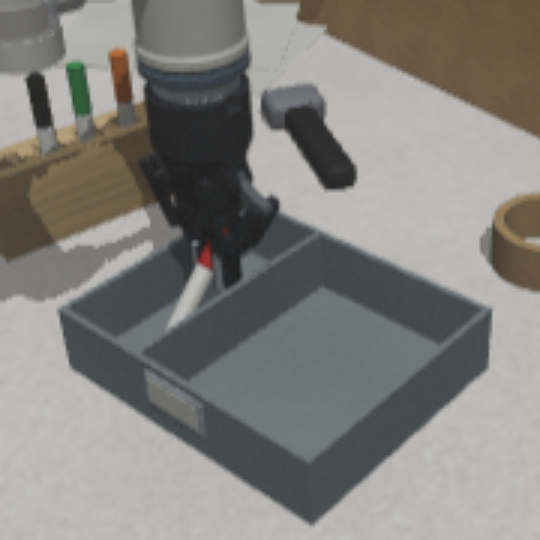

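>>> {"op": "drive_tool", "data": {
  "targets": [
    [0.006,-0.012,-0.001,0],
    [0.006,-0.012,-0.001,0]
  ]
}}

```text
clock: 8.0
ee_pos: [0.5038, 0.0925, 0.0709]
eef_rot: [[0.983, 0.184, 0.001], [0.184, -0.983, 0.002], [0.002, -0.001, -1.0]]
ft_force: [0.8, 0.6, 1.2]
finger_gap: 0.176
grasp_force: 28.9
```

>>> {"op": "drive_tool", "data": {
  "targets": [
    [0,0,0,0],
    [0,0,0,0],
    [0,0,0,0],
    [0,0,0,0],
    [0,0,-0.04,0],
    [0,0,-0.08,0],
    [0,0,-0.1,0],
    [0,0,-0.1,0]
  ],
  "jaw": 0.032
}}

```text
clock: 8.67
ee_pos: [0.5051, 0.0903, 0.1769]
eef_rot: [[0.983, 0.183, 0.01], [0.183, -0.983, 0.001], [0.01, 0.001, -1.0]]
ft_force: [0.0, -0.2, 0.2]
finger_gap: 0.368
grasp_force: 0.0
```

```bash
python3 -c "
from h import *
o=get_obs();print(o['ee_pos'],o['ft_force'],o['clock'],o['eef_rot'][:,0])
p=get_image('scene');q=get_image('wrist')
cv2.imwrite('pics/s3.png',np.hstack([q['frame'],cv2.resize(p['frame'][100:250,170:400],(460,384))])[:, 172:])"
```

```text
[0.5051 0.0903 0.1769] [ 0.0013 -0.2163  0.2261] 8.6667 [0.9831 0.1826 0.0102]
```

View pics/s3.png

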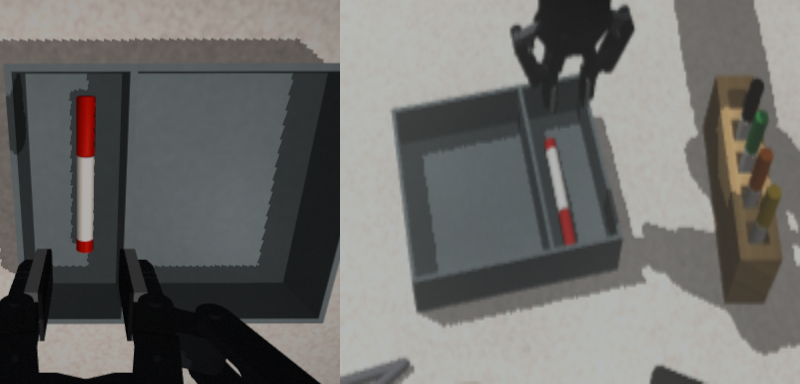

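>>> {"op": "drive_tool", "data": {
  "targets": [
    [0.002,-0.03,-0.03,0],
    [0.004,-0.065,-0.03,5],
    [0.006,-0.1,-0.03,10.5],
    [0.008,-0.14,-0.03,10.5],
    [0.012,-0.18,-0.03,10.5],
    [0.014,-0.215,-0.03,10.5],
    [0.016,-0.229,-0.03,10.5],
    [0.016,-0.229,-0.03,10.5]
  ],
  "jaw": 0.05
}}

```text
clock: 9.43
ee_pos: [0.4753, 0.3207, 0.1976]
eef_rot: [[1.0, 0.005, -0.004], [0.005, -1.0, -0.001], [-0.004, 0.001, -1.0]]
ft_force: [0.5, -0.7, -0.3]
finger_gap: 0.586
grasp_force: 0.0
```

>>> {"op": "drive_tool", "data": {
  "targets": [
    [0,0,0,0],
    [0,0,0,0],
    [0,0,0,0]
  ]
}}

```text
clock: 9.68
ee_pos: [0.4772, 0.3168, 0.1999]
eef_rot: [[1.0, -0.001, -0.0], [-0.001, -1.0, -0.001], [-0.0, 0.001, -1.0]]
ft_force: [0.5, -0.3, -0.5]
finger_gap: 0.585
grasp_force: 0.0
```

>>> {"op": "drive_tool", "data": {
  "targets": [
    [0.002,-0.001,0.03,0],
    [0.002,-0.001,0.06,0],
    [0.002,-0.001,0.083,0],
    [0.002,-0.001,0.083,0],
    [0.002,-0.001,0.083,0]
  ]
}}

```text
clock: 10.1
ee_pos: [0.4785, 0.3178, 0.1163]
eef_rot: [[1.0, -0.001, -0.002], [-0.001, -1.0, -0.002], [-0.002, 0.002, -1.0]]
ft_force: [1.4, 0.4, 0.3]
finger_gap: 0.585
grasp_force: 0.0
```

>>> {"op": "drive_tool", "data": {
  "targets": [
    [0,0,0,0],
    [0,0,0,0],
    [0,0,0,0],
    [0,0,0,0],
    [0,0,-0.03,0],
    [0,0,-0.06,0],
    [0,0,-0.09,0],
    [0,0,-0.09,0]
  ],
  "jaw": 0.005,
  "force": 30
}}

```text
clock: 10.77
ee_pos: [0.4806, 0.3205, 0.2159]
eef_rot: [[1.0, 0.001, 0.011], [0.001, -1.0, 0.006], [0.011, -0.006, -1.0]]
ft_force: [0.1, 0.4, 0.9]
finger_gap: 0.177
grasp_force: 29.3
```

>>> {"op": "drive_tool", "data": {
  "targets": [
    [-0.01,0.035,0,-5],
    [-0.02,0.07,0,-10.5],
    [-0.03,0.105,0,-10.5],
    [-0.04,0.14,0,-10.5],
    [-0.05,0.175,0,-10.5],
    [-0.058,0.212,0,-10.5],
    [-0.058,0.212,0,-10.5],
    [-0.058,0.212,0,-10.5]
  ]
}}

```text
clock: 11.43
ee_pos: [0.421, 0.1059, 0.2081]
eef_rot: [[0.984, 0.18, 0.002], [0.18, -0.984, 0.0], [0.002, 0.0, -1.0]]
ft_force: [0.6, 0.5, -0.8]
finger_gap: 0.179
grasp_force: 29.5
```

>>> {"op": "drive_tool", "data": {
  "targets": [
    [0,0,0,0],
    [0,0,0,0]
  ]
}}

```text
clock: 11.6
ee_pos: [0.4211, 0.1081, 0.2075]
eef_rot: [[0.983, 0.184, 0.0], [0.184, -0.983, 0.0], [0.0, -0.0, -1.0]]
ft_force: [0.1, 0.6, -0.2]
finger_gap: 0.18
grasp_force: 29.5
```

>>> {"op": "drive_tool", "data": {
  "targets": [
    [0,0.002,0.035,0],
    [0,0.002,0.07,0],
    [0,0.002,0.095,0],
    [0,0.002,0.103,0],
    [0,0.002,0.103,0]
  ]
}}

```text
clock: 12.02
ee_pos: [0.422, 0.1068, 0.1051]
eef_rot: [[0.983, 0.185, 0.002], [0.185, -0.983, 0.001], [0.002, -0.0, -1.0]]
ft_force: [0.7, 0.1, 3.5]
finger_gap: 0.178
grasp_force: 29.8
```

>>> {"op": "drive_tool", "data": {
  "targets": [
    [0,0,0.006,0],
    [0.013,0,0.008,0],
    [0.026,0,0.01,0],
    [0.039,0,0.014,0],
    [0.051,0,0.02,0],
    [0.062,0,0.027,0],
    [0.072,0,0.035,0],
    [0.078,0.01,0.034,0]
  ],
  "force": 20
}}

```text
clock: 12.68
ee_pos: [0.5003, 0.113, 0.0706]
eef_rot: [[0.982, 0.187, -0.001], [0.187, -0.982, 0.002], [-0.001, -0.002, -1.0]]
ft_force: [-0.1, 0.8, 1.2]
finger_gap: 0.181
grasp_force: 29.2
```

>>> {"op": "drive_tool", "data": {
  "targets": [
    [0,0,0,0],
    [0,0,0,0],
    [0,0,0,0],
    [0,0,0,0],
    [0,0,-0.04,0],
    [0,0,-0.08,0],
    [0,0,-0.12,0],
    [0,0,-0.13,0]
  ],
  "jaw": 0.032
}}

```text
clock: 13.35
ee_pos: [0.5014, 0.1104, 0.2081]
eef_rot: [[0.983, 0.183, 0.01], [0.183, -0.983, 0.002], [0.011, 0.0, -1.0]]
ft_force: [-0.4, 0.6, 1.4]
finger_gap: 0.373
grasp_force: 0.0
```

>>> {"op": "drive_tool", "data": {
  "targets": [
    [0,0,0,0],
    [0,0,0,0]
  ],
  "jaw": 0.05
}}

```text
clock: 13.52
ee_pos: [0.4999, 0.1101, 0.2007]
eef_rot: [[0.983, 0.183, 0.001], [0.183, -0.983, 0.0], [0.002, -0.0, -1.0]]
ft_force: [-0.4, -0.7, -1.9]
finger_gap: 0.585
grasp_force: 0.0
```

```bash
python3 -c "
from h import *
o=get_obs();print(o['ee_pos'],o['ft_force'],o['clock'],o['eef_rot'][:,0])
p=get_image('scene');q=get_image('wrist')
cv2.imwrite('pics/s4.png',np.hstack([q['frame'],cv2.resize(p['frame'][100:250,170:400],(460,384))])[:, 172:])"
```

```text
[0.4999 0.1101 0.2007] [-0.4488 -0.7137 -1.9315] 13.5167 [0.9831 0.1833 0.0015]
```

View pics/s4.png

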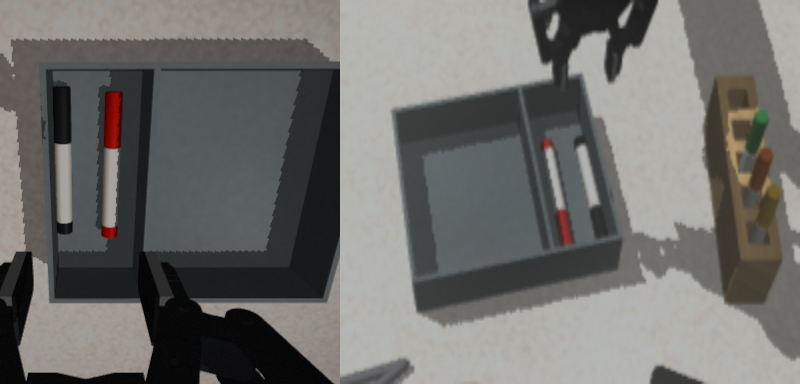

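>>> {"op": "drive_tool", "data": {
  "targets": [
    [0.01,-0.035,0,3],
    [0.02,-0.07,0,8],
    [0.03,-0.105,0,10.5],
    [0.038,-0.14,0,10.5],
    [0.046,-0.175,0,10.5],
    [0.055,-0.2,0,10.5],
    [0.055,-0.2,0,10.5],
    [0.055,-0.2,0,10.5]
  ]
}}

```text
clock: 14.28
ee_pos: [0.5162, 0.3173, 0.1971]
eef_rot: [[1.0, 0.003, -0.004], [0.003, -1.0, -0.003], [-0.004, 0.003, -1.0]]
ft_force: [-0.2, -0.3, -0.5]
finger_gap: 0.585
grasp_force: 0.0
```

>>> {"op": "drive_tool", "data": {
  "targets": [
    [0,0,0,0],
    [0,0,0,0],
    [0,0,0,0]
  ]
}}

```text
clock: 14.53
ee_pos: [0.5174, 0.3153, 0.2]
eef_rot: [[1.0, -0.001, -0.0], [-0.001, -1.0, -0.0], [-0.0, 0.0, -1.0]]
ft_force: [-0.1, -0.5, 0.3]
finger_gap: 0.589
grasp_force: 0.0
```

>>> {"op": "drive_tool", "data": {
  "targets": [
    [0,-0.002,0.03,0],
    [0,-0.002,0.06,0],
    [0,-0.002,0.083,0],
    [0,-0.002,0.083,0],
    [0,-0.002,0.083,0]
  ]
}}

```text
clock: 14.95
ee_pos: [0.5167, 0.3173, 0.1162]
eef_rot: [[1.0, -0.0, -0.003], [-0.0, -1.0, -0.001], [-0.003, 0.001, -1.0]]
ft_force: [-0.5, 0.2, 0.8]
finger_gap: 0.588
grasp_force: 0.0
```

>>> {"op": "drive_tool", "data": {
  "targets": [
    [0,0,0,0],
    [0,0,0,0],
    [0,0,0,0],
    [0,0,0,0],
    [0,0,-0.03,0],
    [0,0,-0.06,0],
    [0,0,-0.09,0],
    [0,0,-0.09,0]
  ],
  "jaw": 0.005,
  "force": 30
}}

```text
clock: 15.62
ee_pos: [0.5192, 0.3195, 0.2161]
eef_rot: [[1.0, 0.001, 0.011], [0.001, -1.0, 0.006], [0.011, -0.006, -1.0]]
ft_force: [-0.1, 1.5, 1.6]
finger_gap: 0.18
grasp_force: 29.2
```

>>> {"op": "drive_tool", "data": {
  "targets": [
    [-0.014,0.035,0,-5],
    [-0.028,0.07,0,-10.5],
    [-0.042,0.105,0,-10.5],
    [-0.056,0.14,0,-10.5],
    [-0.07,0.175,0,-10.5],
    [-0.084,0.205,0,-10.5],
    [-0.093,0.227,0,-10.5],
    [-0.093,0.227,0,-10.5]
  ]
}}

```text
clock: 16.28
ee_pos: [0.4235, 0.0883, 0.2084]
eef_rot: [[0.984, 0.179, 0.002], [0.179, -0.984, -0.001], [0.002, 0.002, -1.0]]
ft_force: [-0.5, -0.5, -1.0]
finger_gap: 0.179
grasp_force: 29.4
```

>>> {"op": "drive_tool", "data": {
  "targets": [
    [0,0,0,0],
    [0,0,0,0],
    [0,0,0,0]
  ]
}}

```text
clock: 16.53
ee_pos: [0.4247, 0.0921, 0.2074]
eef_rot: [[0.983, 0.184, 0.0], [0.184, -0.983, 0.0], [0.0, -0.0, -1.0]]
ft_force: [-0.6, 0.6, -1.6]
finger_gap: 0.179
grasp_force: 29.4
```

>>> {"op": "drive_tool", "data": {
  "targets": [
    [0,0.002,0.035,0],
    [0,0.002,0.07,0],
    [0,0.002,0.095,0],
    [0,0.002,0.103,0],
    [0,0.002,0.103,0]
  ]
}}

```text
clock: 16.95
ee_pos: [0.4257, 0.0906, 0.1051]
eef_rot: [[0.983, 0.185, 0.002], [0.185, -0.983, 0.001], [0.002, -0.0, -1.0]]
ft_force: [0.9, -0.5, 3.2]
finger_gap: 0.176
grasp_force: 29.7
```

>>> {"op": "drive_tool", "data": {
  "targets": [
    [0,0,0.006,0],
    [0.013,0,0.008,0],
    [0.026,0,0.01,0],
    [0.039,0,0.014,0],
    [0.051,0,0.02,0],
    [0.062,0,0.027,0],
    [0.072,0,0.035,0],
    [0.078,0,0.034,0]
  ],
  "force": 20
}}

```text
clock: 17.62
ee_pos: [0.5018, 0.1048, 0.0689]
eef_rot: [[0.983, 0.185, -0.003], [0.185, -0.983, -0.0], [-0.003, -0.0, -1.0]]
ft_force: [-1.4, -0.3, 0.5]
finger_gap: 0.177
grasp_force: 29.5
```

>>> {"op": "drive_tool", "data": {
  "targets": [
    [0,0,0,0],
    [0,0,0,0],
    [0,0,0,0],
    [0,0,0,0],
    [0,0,-0.04,0],
    [0,0,-0.08,0],
    [0,0,-0.12,0],
    [0,0,-0.13,0]
  ],
  "jaw": 0.032
}}

```text
clock: 18.28
ee_pos: [0.5031, 0.1039, 0.2085]
eef_rot: [[0.983, 0.183, 0.011], [0.183, -0.983, 0.002], [0.011, 0.001, -1.0]]
ft_force: [0.2, 0.2, 1.3]
finger_gap: 0.374
grasp_force: 0.0
```

>>> {"op": "drive_tool", "data": {
  "targets": [
    [0,0,0,0],
    [0,0,0,0]
  ],
  "jaw": 0.05
}}

```text
clock: 18.45
ee_pos: [0.5016, 0.1037, 0.201]
eef_rot: [[0.983, 0.183, 0.002], [0.183, -0.983, 0.0], [0.002, 0.0, -1.0]]
ft_force: [-0.4, -0.2, -0.6]
finger_gap: 0.582
grasp_force: 0.0
```

```bash
cat > d.py <<'E'
from h import *
o=get_obs();print(o['ee_pos'],o['clock'],o['eef_rot'][:,0])
p=get_image('scene');C=cloud(p);z=C[...,2];x=C[...,0];y=C[...,1]
m=(z>.05)&(z<.066)&(abs(x-.505)<.2)&(abs(y)<.19); r=cv2.minAreaRect(C[m][:,:2].astype(np.float32));print("caddy",r)
a=np.radians(10.6);ex=np.array([np.cos(a),np.sin(a)]);ey=np.array([-ex[1],ex[0]]);c=np.array([.509,.0145])
X=(C[...,:2]-c)@ex;Y=(C[...,:2]-c)@ey
b=(abs(X)<.095)&(Y>.047)&(Y<.122)&(z>.01)&(z<.05)
print("highest in bay",np.percentile(z[b],[50,98]))
# elevated profile by Y
for lo in np.arange(.047,.122,.006):
    q=b&(Y>=lo)&(Y<lo+.006)&(abs(X)<.05); print(round(lo+.003,3),q.sum(),z[q].max() if q.any() else 0)
E
python3 d.py
```

```text
[0.5016 0.1037 0.201 ] 18.45 [0.9831 0.1829 0.0021]
caddy ((0.5094637274742126, 0.014381259679794312), (0.21552778780460358, 0.2605403959751129), 10.872687339782715)
highest in bay [0.0186 0.0229]
0.05 0 0
0.056 0 0
0.062 36 0.020738786289079207
0.068 74 0.025229521039169433
0.074 62 0.02272495911174318
0.08 45 0.022204721633763247
0.086 79 0.023448594441521645
0.092 63 0.024795292069804888
0.098 16 0.019587276519678547
0.104 0 0
0.11 70 0.021180035503213936
0.116 72 0.0244076604302359
0.122 32 0.02157487727652265
```

>>> {"op": "drive_tool", "data": {
  "targets": [
    [0.018,-0.035,0,3],
    [0.035,-0.07,0,8],
    [0.052,-0.105,0,10.5],
    [0.07,-0.14,0,10.5],
    [0.085,-0.175,0,10.5],
    [0.096,-0.198,0,10.5],
    [0.096,-0.198,0,10.5],
    [0.096,-0.198,0,10.5]
  ]
}}

```text
clock: 19.17
ee_pos: [0.5586, 0.3167, 0.1966]
eef_rot: [[1.0, 0.003, -0.005], [0.003, -1.0, -0.003], [-0.005, 0.003, -1.0]]
ft_force: [-0.3, -0.2, 0.5]
finger_gap: 0.585
grasp_force: 0.0
```

>>> {"op": "drive_tool", "data": {
  "targets": [
    [0,0,0,0],
    [0,0,0,0],
    [0,0,0,0]
  ]
}}

```text
clock: 19.42
ee_pos: [0.5596, 0.3146, 0.2002]
eef_rot: [[1.0, -0.001, -0.0], [-0.001, -1.0, -0.0], [-0.0, 0.0, -1.0]]
ft_force: [0.2, -1.1, -0.2]
finger_gap: 0.585
grasp_force: 0.0
```

>>> {"op": "drive_tool", "data": {
  "targets": [
    [0,-0.001,0.03,0],
    [0,-0.001,0.06,0],
    [0,-0.001,0.083,0],
    [0,-0.001,0.083,0],
    [0,-0.001,0.083,0]
  ]
}}

```text
clock: 19.83
ee_pos: [0.559, 0.3157, 0.1162]
eef_rot: [[1.0, -0.0, -0.003], [-0.0, -1.0, -0.001], [-0.003, 0.001, -1.0]]
ft_force: [0.6, -0.8, 0.3]
finger_gap: 0.583
grasp_force: 0.0
```

>>> {"op": "drive_tool", "data": {
  "targets": [
    [0,0,0,0],
    [0,0,0,0],
    [0,0,0,0],
    [0,0,0,0],
    [0,0,-0.03,0],
    [0,0,-0.06,0],
    [0,0,-0.09,0],
    [0,0,-0.09,0]
  ],
  "jaw": 0.005,
  "force": 30
}}

```text
clock: 20.5
ee_pos: [0.5615, 0.318, 0.2165]
eef_rot: [[1.0, 0.001, 0.011], [0.001, -1.0, 0.006], [0.011, -0.006, -1.0]]
ft_force: [0.8, 0.6, 1.8]
finger_gap: 0.178
grasp_force: 29.3
```

>>> {"op": "drive_tool", "data": {
  "targets": [
    [-0.018,0.037,0,-5],
    [-0.036,0.074,0,-10.5],
    [-0.054,0.111,0,-10.5],
    [-0.072,0.148,0,-10.5],
    [-0.09,0.185,0,-10.5],
    [-0.108,0.22,0,-10.5],
    [-0.126,0.252,0,-10.5],
    [-0.13,0.262,0,-10.5]
  ]
}}

```text
clock: 21.17
ee_pos: [0.4281, 0.0518, 0.2083]
eef_rot: [[0.984, 0.18, 0.002], [0.18, -0.984, -0.001], [0.001, 0.002, -1.0]]
ft_force: [-0.9, 0.4, -0.1]
finger_gap: 0.177
grasp_force: 29.4
```

>>> {"op": "drive_tool", "data": {
  "targets": [
    [0,0,0,0],
    [0,0,0,0],
    [0,0,0,0]
  ]
}}

```text
clock: 21.42
ee_pos: [0.4304, 0.0556, 0.2075]
eef_rot: [[0.983, 0.184, 0.001], [0.184, -0.983, 0.001], [0.001, -0.001, -1.0]]
ft_force: [-0.6, -0.2, 0.0]
finger_gap: 0.179
grasp_force: 29.4
```

>>> {"op": "drive_tool", "data": {
  "targets": [
    [0,0,0.035,0],
    [0,0,0.07,0],
    [0,0,0.095,0],
    [0,0,0.103,0],
    [0,0,0.103,0]
  ]
}}

```text
clock: 21.83
ee_pos: [0.431, 0.0562, 0.1051]
eef_rot: [[0.983, 0.185, 0.002], [0.185, -0.983, 0.0], [0.002, -0.0, -1.0]]
ft_force: [0.7, 0.6, 2.7]
finger_gap: 0.177
grasp_force: 29.7
```

>>> {"op": "drive_tool", "data": {
  "targets": [
    [0,0,0.006,0],
    [0.013,0,0.008,0],
    [0.026,0,0.01,0],
    [0.039,-0.002,0.014,0],
    [0.051,-0.005,0.02,0],
    [0.062,-0.01,0.025,0],
    [0.072,-0.016,0.03,0],
    [0.078,-0.018,0.032,0]
  ],
  "force": 20
}}

```text
clock: 22.5
ee_pos: [0.5039, 0.0887, 0.0715]
eef_rot: [[0.983, 0.185, -0.002], [0.185, -0.983, -0.0], [-0.002, -0.0, -1.0]]
ft_force: [-1.6, -1.5, 2.1]
finger_gap: 0.177
grasp_force: 29.1
```

>>> {"op": "drive_tool", "data": {
  "targets": [
    [0,0,0,0],
    [0,0,0,0],
    [0,0,0,0],
    [0,0,0,0],
    [0,0,-0.04,0],
    [0,0,-0.08,0],
    [0,0,-0.12,0],
    [0,0,-0.13,0]
  ],
  "jaw": 0.032
}}

```text
clock: 23.17
ee_pos: [0.505, 0.0868, 0.2106]
eef_rot: [[0.983, 0.183, 0.011], [0.183, -0.983, 0.001], [0.011, 0.001, -1.0]]
ft_force: [0.2, 0.9, 1.3]
finger_gap: 0.377
grasp_force: 0.0
```

>>> {"op": "drive_tool", "data": {
  "targets": [
    [0,0,0,0],
    [0,0,0,0]
  ],
  "jaw": 0.05
}}

```text
clock: 23.33
ee_pos: [0.5034, 0.0866, 0.203]
eef_rot: [[0.983, 0.183, 0.002], [0.183, -0.983, 0.0], [0.002, 0.0, -1.0]]
ft_force: [-0.8, -0.4, -1.1]
finger_gap: 0.588
grasp_force: 0.0
```

```bash
python3 d.py
```

```text
[0.5034 0.0866 0.203 ] 23.3333 [0.9832 0.1827 0.0022]
caddy ((0.5099329948425293, 0.014462560415267944), (0.21512243151664734, 0.26025229692459106), 10.59574031829834)
highest in bay [0.0193 0.0334]
0.05 27 0.03303330466044845
0.056 60 0.03366801115112755
0.062 20 0.02611708823310962
0.068 51 0.023472403970826436
0.074 56 0.02318644946589258
0.08 35 0.02255918268537022
0.086 17 0.022986115329101112
0.092 48 0.023759500787574116
0.098 75 0.024270585561122857
0.104 61 0.023702207390151265
0.11 79 0.023502949034717464
0.116 72 0.025024471626073495
0.122 28 0.02180923094767992
```

>>> {"op": "drive_tool", "data": {
  "targets": [
    [0.023,-0.035,0,3],
    [0.046,-0.07,0,8],
    [0.069,-0.105,0,10.5],
    [0.092,-0.14,0,10.5],
    [0.115,-0.175,0,10.5],
    [0.137,-0.209,0,10.5],
    [0.137,-0.209,0,10.5],
    [0.137,-0.209,0,10.5]
  ]
}}

```text
clock: 24.05
ee_pos: [0.5988, 0.3189, 0.1961]
eef_rot: [[1.0, 0.004, -0.008], [0.004, -1.0, -0.004], [-0.008, 0.004, -1.0]]
ft_force: [0.2, -0.5, -0.9]
finger_gap: 0.586
grasp_force: 0.0
```

>>> {"op": "drive_tool", "data": {
  "targets": [
    [0,0,0,0],
    [0,0,0,0],
    [0,0,0,0]
  ]
}}

```text
clock: 24.3
ee_pos: [0.5996, 0.316, 0.203]
eef_rot: [[1.0, -0.001, 0.001], [-0.001, -1.0, 0.0], [0.001, -0.0, -1.0]]
ft_force: [0.2, 0.2, 0.1]
finger_gap: 0.584
grasp_force: 0.0
```

>>> {"op": "drive_tool", "data": {
  "targets": [
    [0,-0.001,0.03,0],
    [0,-0.001,0.06,0],
    [0,-0.001,0.086,0],
    [0,-0.001,0.086,0],
    [0,-0.001,0.086,0]
  ]
}}

```text
clock: 24.72
ee_pos: [0.5988, 0.317, 0.1155]
eef_rot: [[1.0, -0.0, -0.003], [-0.0, -1.0, -0.001], [-0.003, 0.001, -1.0]]
ft_force: [0.6, -0.8, 0.1]
finger_gap: 0.588
grasp_force: 0.0
```

>>> {"op": "drive_tool", "data": {
  "targets": [
    [0,0,0,0],
    [0,0,0,0],
    [0,0,0,0],
    [0,0,0,0],
    [0,0,-0.03,0],
    [0,0,-0.06,0],
    [0,0,-0.09,0],
    [0,0,-0.09,0]
  ],
  "jaw": 0.005,
  "force": 30
}}

```text
clock: 25.38
ee_pos: [0.6015, 0.3193, 0.2159]
eef_rot: [[1.0, 0.001, 0.012], [0.001, -1.0, 0.005], [0.012, -0.005, -1.0]]
ft_force: [1.3, 0.3, 2.0]
finger_gap: 0.178
grasp_force: 29.3
```

>>> {"op": "drive_tool", "data": {
  "targets": [
    [-0.025,0.033,0,-5],
    [-0.05,0.066,0,-10.5],
    [-0.075,0.099,0,-10.5],
    [-0.1,0.132,0,-10.5],
    [-0.125,0.165,0,-10.5],
    [-0.15,0.198,0,-10.5],
    [-0.17,0.225,0,-10.5],
    [-0.175,0.232,0,-10.5]
  ]
}}

```text
clock: 26.05
ee_pos: [0.4229, 0.0835, 0.2075]
eef_rot: [[0.984, 0.181, 0.002], [0.181, -0.984, -0.001], [0.002, 0.002, -1.0]]
ft_force: [0.3, -0.4, 0.2]
finger_gap: 0.177
grasp_force: 29.4
```

>>> {"op": "drive_tool", "data": {
  "targets": [
    [0,0,0,0],
    [0,0,0,0],
    [0,0,0,0]
  ]
}}

```text
clock: 26.3
ee_pos: [0.4255, 0.0869, 0.2065]
eef_rot: [[0.983, 0.183, 0.001], [0.183, -0.983, 0.001], [0.001, -0.0, -1.0]]
ft_force: [-0.0, -0.3, 0.8]
finger_gap: 0.182
grasp_force: 29.4
```

>>> {"op": "drive_tool", "data": {
  "targets": [
    [-0.016,0,0.035,0],
    [-0.016,0,0.07,0],
    [-0.016,0,0.085,0],
    [-0.016,0,0.094,0],
    [-0.016,0,0.098,0],
    [-0.016,0,0.098,0]
  ]
}}

```text
clock: 26.8
ee_pos: [0.41, 0.0842, 0.1093]
eef_rot: [[0.983, 0.184, 0.001], [0.184, -0.983, 0.0], [0.001, -0.0, -1.0]]
ft_force: [0.5, 0.8, -0.4]
finger_gap: 0.179
grasp_force: 29.4
```

>>> {"op": "drive_tool", "data": {
  "targets": [
    [0,0,0.009,0],
    [0.013,0,0.011,0],
    [0.026,0,0.013,0],
    [0.039,0,0.018,0],
    [0.051,0,0.024,0],
    [0.062,0,0.031,0],
    [0.072,0,0.037,0],
    [0.078,0,0.039,0]
  ],
  "force": 20
}}

```text
clock: 27.47
ee_pos: [0.487, 0.0984, 0.0692]
eef_rot: [[0.983, 0.184, -0.0], [0.184, -0.983, 0.0], [-0.0, -0.0, -1.0]]
ft_force: [-1.4, 0.8, 2.9]
finger_gap: 0.178
grasp_force: 29.7
```

>>> {"op": "drive_tool", "data": {
  "targets": [
    [0,0,0,0],
    [0,0,0,0],
    [0,0,0,0],
    [0,0,0,0],
    [0,0,-0.04,0],
    [0,0,-0.08,0],
    [0,0,-0.12,0],
    [0,0,-0.13,0]
  ],
  "jaw": 0.032
}}

```text
clock: 28.13
ee_pos: [0.4875, 0.0977, 0.2075]
eef_rot: [[0.983, 0.183, 0.011], [0.183, -0.983, 0.001], [0.011, 0.001, -1.0]]
ft_force: [1.3, 0.4, 0.6]
finger_gap: 0.373
grasp_force: 0.0
```

>>> {"op": "drive_tool", "data": {
  "targets": [
    [0,0,-0.04,0],
    [0,0,-0.05,0],
    [0,0,-0.05,0]
  ],
  "jaw": 0.0854
}}

```text
clock: 28.38
ee_pos: [0.4869, 0.0977, 0.2542]
eef_rot: [[0.983, 0.183, 0.008], [0.183, -0.983, 0.001], [0.008, 0.0, -1.0]]
ft_force: [0.4, 0.2, -0.2]
finger_gap: 0.787
grasp_force: 0.0
```

```bash
python3 -c "
from h import *
q=get_image('wrist');p=get_image('side')
cv2.imwrite('pics/s5.png',np.hstack([q['frame'][:,150:],cv2.resize(p['frame'][80:380,120:470],(430,384))]))"; python3 d.py; python3 b.py
```

```text
[0.4859 0.0975 0.2494] 28.4833 [0.9831 0.1829 0.0012]
caddy ((0.5097396373748779, 0.014447793364524841), (0.21434752643108368, 0.2606527507305145), 10.460906028747559)
highest in bay [0.0207 0.0353]
0.05 23 0.033687159642978755
0.056 61 0.031174382387852164
0.062 23 0.026069684890045117
0.068 42 0.023598467946106733
0.074 66 0.023829800284637884
0.08 88 0.03208905271042047
0.086 82 0.035248921474032906
0.092 63 0.035273999659117435
0.098 64 0.03339779485526204
0.104 62 0.023128027640631245
0.11 74 0.023322542970579112
0.116 67 0.02497400240555186
0.122 29 0.02108221804645997
caddy rim 1199 [0.5097 0.0146] [0.2151 0.2607] 10.746296882629395 mean [0.516  0.027  0.0573]
holder top 1880 [0.2359 0.5584] [0.4282 0.889 ] 76.43177795410156 mean [0.3583 0.4332 0.0845]
pen 4008 0.16594666958761162 [0.0421 0.6111 0.1614] [ 17. 120.  99.]
tray bed 857 [ 0.5119 -0.3459] [0.118  0.1091] 9.491461753845215 mean [ 0.5062 -0.3469  0.0056]
handle top 105 [ 0.5857 -0.3319] [0.016  0.0557] 9.474003791809082 mean [ 0.5863 -0.3315  0.0663]
tray walls 214 [ 0.5278 -0.3415] [0.1334 0.1207] 9.570333480834961 mean [ 0.5508 -0.3395  0.0198]
mat 2801 [-0.4004 -0.7316] [2.0461 0.9219] 1.008419394493103 mean [ 0.0642 -0.5286 -0.1133]
```

View pics/s5.png

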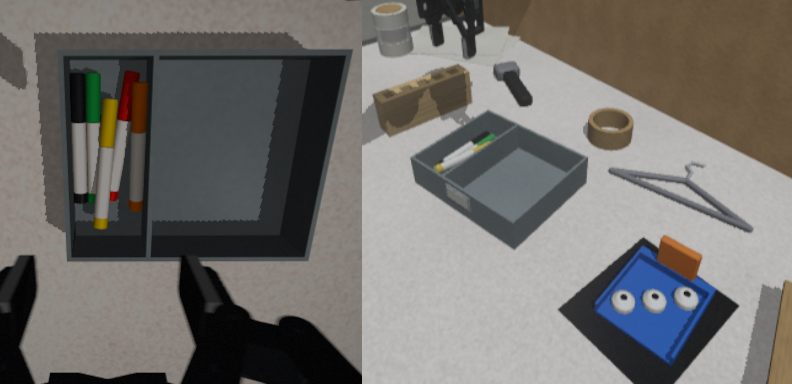

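>>> {"op": "drive_tool", "data": {
  "targets": [
    [0.002,0.035,0,0],
    [0.004,0.075,0,0],
    [0.006,0.115,0,1],
    [0.008,0.155,0,1],
    [0.01,0.195,0,1],
    [0.012,0.235,0,1],
    [0.014,0.275,0,1],
    [0.016,0.31,0,1]
  ]
}}

```text
clock: 29.25
ee_pos: [0.5578, -0.2067, 0.2469]
eef_rot: [[0.986, 0.165, -0.003], [0.165, -0.986, 0.001], [-0.003, -0.001, -1.0]]
ft_force: [0.9, 0.3, 0.3]
finger_gap: 1.001
grasp_force: 0.0
```

>>> {"op": "drive_tool", "data": {
  "targets": [
    [0,0.04,0,0],
    [0.002,0.08,0.02,0],
    [0.002,0.11,0.06,0],
    [0.004,0.13,0.09,0],
    [0.004,0.13,0.1,0],
    [0.004,0.13,0.1,0],
    [0.004,0.13,0.1,0]
  ]
}}

```text
clock: 29.83
ee_pos: [0.5829, -0.3308, 0.1471]
eef_rot: [[0.986, 0.166, -0.004], [0.166, -0.986, 0.003], [-0.003, -0.004, -1.0]]
ft_force: [-0.9, -1.0, 0.9]
finger_gap: 1.001
grasp_force: 0.0
```

```bash
cat > e.py <<'E'
from h import *
o=get_obs();print(o['ee_pos'],o['clock'],o['eef_rot'][:,0])
for n in ("scene","side"):
    p=get_image(n); C=cloud(p); F=cv2.cvtColor(p["frame"],cv2.COLOR_BGR2HSV); z=C[...,2];x=C[...,0];y=C[...,1]
    b=(x>.38)&(x<.67)&(y<-.22)&(y>-.48)
    def rect(m,t):
        P=C[m][:,:2]
        if len(P)>10:
            r=cv2.minAreaRect(P.astype(np.float32)); print(n,t,len(P),np.array(r[0]),np.array(r[1]),round(r[2],2))
    k=(b&(F[...,2]<60)&(z<.01)).astype(np.uint8); k=cv2.morphologyEx(k,cv2.MORPH_OPEN,np.ones((3,3),np.uint8)); rect(k>0,"mat")
    bl=(F[...,0]>100)&(F[...,0]<125)&(F[...,1]>120)&b; rect(bl,"tray"); rect(bl&(z<.013),"bed")
    rect((F[...,0]<20)&(F[...,1]>150)&b&(z>.06),"handle")
    print(z[bl].min(),z[bl].max())
E
python3 e.py; python3 -c "
from h import *
p=get_image('wrist');cv2.imwrite('pics/w2.png',p['frame'])"
```

```text
[ 0.5829 -0.3308  0.1471] 29.8333 [ 0.9862  0.1657 -0.0032]
scene mat 1415 [ 0.5157 -0.3399] [0.1985 0.1685] 2.03
scene tray 1086 [ 0.5197 -0.3453] [0.1533 0.1267] 8.61
scene bed 824 [ 0.5084 -0.3512] [0.1312 0.1191] 9.57
scene handle 89 [ 0.586  -0.3318] [0.0124 0.0557] 9.02
-0.002031972891306365 0.17886906061904845
side mat 4079 [ 0.5137 -0.3402] [0.1987 0.1688] 1.79
side tray 4036 [ 0.5327 -0.337 ] [0.1532 0.1285] 9.49
side bed 3171 [ 0.5328 -0.337 ] [0.1531 0.1284] 9.56
side handle 281 [ 0.5828 -0.3333] [0.0153 0.0586] 8.06
0.0016737746964860707 0.02422821588283251
```

View pics/w2.png

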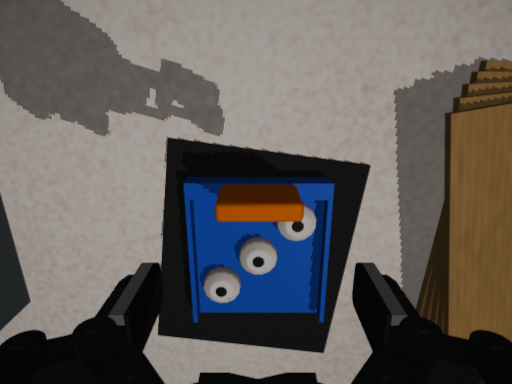

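>>> {"op": "drive_tool", "data": {
  "targets": [
    [0,0,0,0],
    [0,0,0,0],
    [0,0,0,0]
  ]
}}

```text
clock: 30.23
ee_pos: [0.5842, -0.3314, 0.1509]
eef_rot: [[0.986, 0.167, 0.002], [0.167, -0.986, -0.001], [0.002, 0.002, -1.0]]
ft_force: [-0.1, 0.2, -0.2]
finger_gap: 1.0
grasp_force: 0.0
```

>>> {"op": "drive_tool", "data": {
  "targets": [
    [0,0.001,0.035,0],
    [0,0.001,0.07,0],
    [0,0.001,0.09,0],
    [0,0.001,0.103,0],
    [0,0.001,0.103,0],
    [0,0.001,0.103,0]
  ]
}}

```text
clock: 30.73
ee_pos: [0.5841, -0.3327, 0.0467]
eef_rot: [[0.986, 0.166, -0.0], [0.166, -0.986, 0.0], [-0.0, -0.0, -1.0]]
ft_force: [-0.0, -1.4, 1.0]
finger_gap: 1.002
grasp_force: 0.0
```

>>> {"op": "drive_tool", "data": {
  "targets": [
    [0,0,0,0],
    [0,0,0,0],
    [0,0,0,0],
    [0,0,0,0],
    [0,0,0,0],
    [0,0,0,0],
    [0,0,0,0]
  ],
  "jaw": 0.04,
  "force": 110
}}

```text
clock: 31.32
ee_pos: [0.5856, -0.3336, 0.0498]
eef_rot: [[0.986, 0.166, 0.005], [0.166, -0.986, -0.003], [0.005, 0.003, -1.0]]
ft_force: [1.8, -1.3, 6.1]
finger_gap: 0.684
grasp_force: 118.8
```

>>> {"op": "drive_tool", "data": {
  "targets": [
    [0,0,-0.005,0],
    [0,0,-0.01,0],
    [0,0,-0.015,0],
    [0,0,-0.015,0],
    [0,0,-0.015,0]
  ]
}}

```text
clock: 31.73
ee_pos: [0.584, -0.3329, 0.0615]
eef_rot: [[0.986, 0.166, 0.0], [0.166, -0.986, -0.0], [0.0, 0.0, -1.0]]
ft_force: [-0.2, 0.6, -3.2]
finger_gap: 0.683
grasp_force: 118.0
```

```bash
cat > f.py <<'E'
from h import *
o=get_obs();print(o['ee_pos'],o['clock'],o['ft_force'],o['finger_gap'],o['grasp_force'])
p=get_image("side"); C=cloud(p); F=cv2.cvtColor(p["frame"],cv2.COLOR_BGR2HSV)
bl=(F[...,0]>100)&(F[...,0]<125)&(F[...,1]>120); bl=cv2.erode(bl.astype(np.uint8),np.ones((3,3)))>0
P=C[bl]; P=P[(P[:,1]<.1)&(P[:,2]>-.02)]
best=None; rng=np.random.default_rng(0)   # RANSAC plane of the bed
for _ in range(300):
    a,b,c=P[rng.choice(len(P),3,False)]; n=np.cross(b-a,c-a); l=np.linalg.norm(n)
    if l<1e-6: continue
    n/=l; k=np.abs((P-a)@n)<.003
    if best is None or k.sum()>best[0]: best=(k.sum(),n*np.sign(n[2]),k)
q=P[best[2]]; print(len(P),best[0],"normal",best[1],"tilt",np.degrees(np.arccos(best[1][2])),"min",q.min(0),"max",q.max(0))
cv2.imwrite("pics/f.png",p["frame"])
E
python3 f.py
```

```text
[ 0.584  -0.3329  0.0615] 31.7333 [-0.1574  0.6346 -3.2147] 0.6826040870293003 118.02865147590637
3472 2697 normal [ 0.0006 -0.0118  0.9999] tilt 0.6782507280531153 min [ 0.4479 -0.4088  0.0167] max [ 0.5853 -0.279   0.0234]
```

>>> {"op": "drive_tool", "data": {
  "targets": [
    [0,0,-0.005,0],
    [0,0,-0.017,0],
    [0,0,-0.035,0],
    [0,0,-0.055,0],
    [0,0,-0.075,0],
    [0,0,-0.092,0],
    [0,0,-0.103,0],
    [0,0,-0.11,0]
  ]
}}

```text
clock: 32.45
ee_pos: [0.5844, -0.3332, 0.1743]
eef_rot: [[0.986, 0.166, 0.003], [0.166, -0.986, -0.002], [0.003, 0.002, -1.0]]
ft_force: [0.4, -0.3, -3.5]
finger_gap: 0.681
grasp_force: 118.2
```

```bash
python3 f.py
```

```text
[ 0.5844 -0.3332  0.1743] 32.45 [ 0.4106 -0.2742 -3.517 ] 0.6810327581911922 118.24398994445801
3878 3021 normal [-0.0111 -0.0076  0.9999] tilt 0.772375421575172 min [ 0.4506 -0.4109  0.1295] max [ 0.5863 -0.2789  0.1368]
```

Still flat; carry it slowly to the tag bay.

>>> {"op": "drive_tool", "data": {
  "targets": [
    [0,-0.005,0,0],
    [0.001,-0.015,0,0],
    [0.003,-0.03,0,0],
    [0.005,-0.05,0,0],
    [0.007,-0.07,0,0],
    [0.009,-0.09,0,0],
    [0.011,-0.11,0,0],
    [0.013,-0.13,0,0]
  ]
}}

```text
clock: 33.17
ee_pos: [0.5744, -0.1997, 0.1699]
eef_rot: [[0.986, 0.167, -0.002], [0.167, -0.986, 0.001], [-0.002, -0.002, -1.0]]
ft_force: [0.6, -0.3, -2.7]
finger_gap: 0.681
grasp_force: 118.2
```

>>> {"op": "drive_tool", "data": {
  "targets": [
    [0.002,-0.02,0,0],
    [0.004,-0.04,0,0],
    [0.006,-0.06,0,0],
    [0.008,-0.08,0,0],
    [0.01,-0.1,0,-0.3],
    [0.012,-0.12,0,-0.5],
    [0.014,-0.138,0,-0.8],
    [0.016,-0.15,0,-1]
  ]
}}

```text
clock: 33.83
ee_pos: [0.565, -0.0488, 0.1702]
eef_rot: [[0.983, 0.185, -0.002], [0.185, -0.983, 0.001], [-0.002, -0.002, -1.0]]
ft_force: [-0.3, -0.2, -4.0]
finger_gap: 0.683
grasp_force: 118.2
```

>>> {"op": "drive_tool", "data": {
  "targets": [
    [0.001,-0.012,0,0],
    [0.002,-0.022,0,0],
    [0.003,-0.029,0,0],
    [0.003,-0.034,0,0],
    [0.003,-0.034,0,0],
    [0.003,-0.034,0,0]
  ]
}}

```text
clock: 34.33
ee_pos: [0.5629, -0.0182, 0.1712]
eef_rot: [[0.983, 0.183, -0.0], [0.183, -0.983, -0.0], [-0.0, 0.0, -1.0]]
ft_force: [0.4, 0.9, -2.9]
finger_gap: 0.686
grasp_force: 118.2
```

```bash
python3 f.py; python3 d.py | head -2; tail -0 f.py
```

```text
[ 0.5629 -0.0182  0.1712] 34.3333 [ 0.3894  0.8894 -2.8634] 0.6858828338377533 118.23684453964233
1587 1031 normal [-0.0187  0.0143  0.9997] tilt 1.3513116878503602 min [ 0.4299 -0.0996  0.1272] max [0.5725 0.0349 0.1352]
[ 0.5629 -0.0184  0.1713] 34.3833 [ 0.9832  0.1824 -0.0001]
caddy ((0.5109898447990417, 0.014716744422912598), (0.21411220729351044, 0.261180579662323), 11.064435005187988)
```

View pics/f.png

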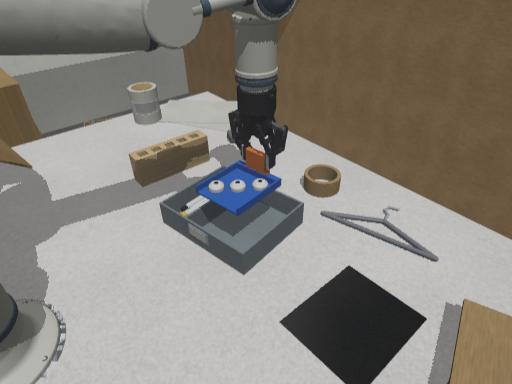

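>>> {"op": "drive_tool", "data": {
  "targets": [
    [0,0,0,0],
    [0,0,0,0],
    [0,0,0,0],
    [0,0,0,0]
  ],
  "force": 40
}}

```text
clock: 34.77
ee_pos: [0.5629, -0.0182, 0.1713]
eef_rot: [[0.983, 0.183, -0.0], [0.183, -0.983, -0.0], [-0.0, 0.0, -1.0]]
ft_force: [-0.0, 0.6, -3.0]
finger_gap: 0.681
grasp_force: 118.2
```

```bash
python3 f.py
```

```text
[ 0.5629 -0.0182  0.1713] 34.7667 [-0.0076  0.6228 -3.0289] 0.6807354925007147 118.23757410049438
1586 1037 normal [-0.0171  0.007   0.9998] tilt 1.0617708518255005 min [ 0.4293 -0.0983  0.1273] max [0.5736 0.0354 0.1352]
```

>>> {"op": "drive_tool", "data": {
  "targets": [
    [0,0,0,0],
    [0,0,0,0],
    [0,0,0,0],
    [0,0,0,0]
  ],
  "force": 20
}}

```text
clock: 35.15
ee_pos: [0.5628, -0.0179, 0.1713]
eef_rot: [[0.983, 0.183, -0.0], [0.183, -0.983, 0.0], [-0.0, -0.0, -1.0]]
ft_force: [-0.3, -0.5, -3.7]
finger_gap: 0.683
grasp_force: 118.2
```

```bash
python3 f.py
```

```text
[ 0.5628 -0.0179  0.1713] 35.15 [-0.3347 -0.4755 -3.6853] 0.6832527140942543 118.23790311813354
1589 1027 normal [-0.014   0.0114  0.9998] tilt 1.0349135040000264 min [ 0.4299 -0.0982  0.1275] max [0.5729 0.0371 0.1348]
```

>>> {"op": "drive_tool", "data": {
  "targets": [
    [0,0,0,0],
    [0,0,0,0],
    [0,0,0,0],
    [0,0,0,0]
  ],
  "jaw": 0.05,
  "force": 40
}}

```text
clock: 35.53
ee_pos: [0.5628, -0.0179, 0.1712]
eef_rot: [[0.983, 0.183, -0.0], [0.183, -0.983, 0.0], [-0.0, -0.0, -1.0]]
ft_force: [-1.0, -1.7, -3.0]
finger_gap: 0.683
grasp_force: 118.2
```

```bash
python3 f.py
```

```text
[ 0.5628 -0.0179  0.1712] 35.5333 [-1.0096 -1.7169 -3.0072] 0.6828114860039358 118.23725581169128
1589 1022 normal [0.0005 0.0023 1.    ] tilt 0.13526750665195028 min [ 0.4287 -0.099   0.1279] max [0.5698 0.0353 0.1341]
```

>>> {"op": "drive_tool", "data": {
  "targets": [
    [0,0,0,0],
    [0,0,0,0],
    [0,0,0,0]
  ],
  "jaw": 0.057,
  "force": 20
}}

```text
clock: 35.83
ee_pos: [0.5628, -0.0179, 0.1713]
eef_rot: [[0.983, 0.183, 0.0], [0.183, -0.983, -0.0], [0.0, 0.0, -1.0]]
ft_force: [0.0, -0.3, -3.1]
finger_gap: 0.687
grasp_force: 118.2
```

>>> {"op": "drive_tool", "data": {
  "targets": [
    [0,0,0,0],
    [0,0,0,0],
    [0,0,0,0]
  ],
  "jaw": 0.058,
  "force": 20
}}

```text
clock: 36.08
ee_pos: [0.5629, -0.0179, 0.1713]
eef_rot: [[0.983, 0.183, 0.0], [0.183, -0.983, -0.0], [0.0, 0.0, -1.0]]
ft_force: [-0.8, 0.2, -3.0]
finger_gap: 0.683
grasp_force: 111.7
```

```bash
python3 f.py
```

```text
[ 0.5629 -0.0179  0.1713] 36.0833 [-0.8478  0.225  -3.0174] 0.6833368985391051 111.73789143562317
1590 1037 normal [-0.0149  0.024   0.9996] tilt 1.6191645580446867 min [ 0.4296 -0.0993  0.1276] max [0.573  0.035  0.1353]
```

>>> {"op": "drive_tool", "data": {
  "targets": [
    [0,0,0,0],
    [0,0,0,0]
  ],
  "jaw": 0.0584
}}

```text
clock: 36.3
ee_pos: [0.5628, -0.0179, 0.1713]
eef_rot: [[0.983, 0.183, 0.0], [0.183, -0.983, -0.0], [0.0, 0.0, -1.0]]
ft_force: [0.1, 0.6, -4.7]
finger_gap: 0.688
grasp_force: 89.8
```

>>> {"op": "drive_tool", "data": {
  "targets": [
    [0,0,0,0],
    [0,0,0,0]
  ],
  "jaw": 0.0587
}}

```text
clock: 36.47
ee_pos: [0.5629, -0.0179, 0.1713]
eef_rot: [[0.983, 0.183, 0.0], [0.183, -0.983, -0.0], [0.0, 0.0, -1.0]]
ft_force: [-0.1, -0.5, -2.7]
finger_gap: 0.688
grasp_force: 73.1
```

```bash
python3 f.py
```

```text
[ 0.5629 -0.0179  0.1713] 36.4667 [-0.0888 -0.4935 -2.6647] 0.6880866327681681 73.1016218662262
1588 1033 normal [-0.0164  0.0007  0.9999] tilt 0.9408406168131465 min [ 0.4299 -0.0987  0.1277] max [0.5631 0.0363 0.1343]
```

>>> {"op": "drive_tool", "data": {
  "targets": [
    [0,0,0,0],
    [0,0,0,0]
  ],
  "jaw": 0.0592
}}

```text
clock: 36.68
ee_pos: [0.5629, -0.0179, 0.1713]
eef_rot: [[0.983, 0.183, 0.0], [0.183, -0.983, -0.0], [0.0, 0.0, -1.0]]
ft_force: [-0.3, -0.4, -3.2]
finger_gap: 0.694
grasp_force: 45.1
```

```bash
python3 f.py
```

```text
[ 0.5629 -0.0179  0.1713] 36.6833 [-0.2599 -0.3887 -3.2164] 0.6942204372114276 45.05167365074158
1585 1015 normal [-0.0054 -0.0134  0.9999] tilt 0.8302235725300182 min [ 0.4305 -0.098   0.1269] max [0.571  0.0363 0.1341]
```

>>> {"op": "drive_tool", "data": {
  "targets": [
    [0,0,0,0],
    [0,0,0,0]
  ],
  "jaw": 0.0594
}}

```text
clock: 36.9
ee_pos: [0.5628, -0.0179, 0.1713]
eef_rot: [[0.983, 0.183, -0.0], [0.183, -0.983, -0.0], [-0.0, 0.0, -1.0]]
ft_force: [0.3, 0.4, -2.8]
finger_gap: 0.698
grasp_force: 33.8
```

```bash
python3 f.py
```

```text
[ 0.5628 -0.0179  0.1713] 36.9 [ 0.3267  0.3975 -2.7755] 0.6975127420084267 33.82552921772003
1587 1023 normal [0.0008 0.0126 0.9999] tilt 0.7206927476338207 min [ 0.4284 -0.0997  0.1274] max [0.574  0.0365 0.1346]
```

>>> {"op": "drive_tool", "data": {
  "targets": [
    [0,0,0,0],
    [0,0,0,0]
  ],
  "jaw": 0.0596
}}

```text
clock: 37.12
ee_pos: [0.5628, -0.0179, 0.1713]
eef_rot: [[0.983, 0.183, -0.0], [0.183, -0.983, 0.0], [-0.0, -0.0, -1.0]]
ft_force: [0.4, -0.7, -3.2]
finger_gap: 0.701
grasp_force: 22.8
```

>>> {"op": "drive_tool", "data": {
  "targets": [
    [0,0,0,0],
    [0,0,0,0]
  ],
  "jaw": 0.05968
}}

```text
clock: 37.28
ee_pos: [0.5628, -0.0179, 0.1713]
eef_rot: [[0.983, 0.183, -0.0], [0.183, -0.983, 0.0], [-0.0, -0.0, -1.0]]
ft_force: [0.5, -0.9, -3.2]
finger_gap: 0.697
grasp_force: 18.5
```

```bash
python3 f.py
```

```text
[ 0.5628 -0.0179  0.1713] 37.2833 [ 0.4653 -0.8935 -3.2253] 0.6968422806632534 18.500530421733856
1587 1023 normal [-0.0116 -0.0127  0.9999] tilt 0.9845031015086224 min [ 0.4284 -0.0966  0.1275] max [0.5738 0.0364 0.1348]
```

>>> {"op": "drive_tool", "data": {
  "targets": [
    [0,0,0,0],
    [0,0,0,0]
  ],
  "jaw": 0.05977
}}

```text
clock: 37.5
ee_pos: [0.5628, -0.0179, 0.1713]
eef_rot: [[0.983, 0.183, -0.0], [0.183, -0.983, 0.0], [-0.0, -0.0, -1.0]]
ft_force: [-0.2, -0.2, -2.3]
finger_gap: 0.699
grasp_force: 13.9
```

```bash
python3 f.py
```

```text
[ 0.5628 -0.0179  0.1713] 37.5 [-0.2262 -0.1817 -2.2759] 0.6987283602523443 13.9139623939991
1589 1032 normal [-0.0076 -0.005   1.    ] tilt 0.519474423433049 min [ 0.4297 -0.0996  0.1278] max [0.5745 0.0363 0.1345]
```

>>> {"op": "drive_tool", "data": {
  "targets": [
    [0,0,0,0],
    [0,0,0,0]
  ],
  "jaw": 0.05983
}}

```text
clock: 37.72
ee_pos: [0.5629, -0.0179, 0.1713]
eef_rot: [[0.983, 0.183, 0.0], [0.183, -0.983, 0.0], [0.0, -0.0, -1.0]]
ft_force: [0.1, -0.6, -3.1]
finger_gap: 0.702
grasp_force: 11.0
```

```bash
python3 f.py
```

```text
[ 0.5629 -0.0179  0.1713] 37.7167 [ 0.115  -0.5654 -3.1105] 0.701682019198915 11.017278581857681
1586 1015 normal [-0.0076 -0.0128  0.9999] tilt 0.852558282521165 min [ 0.4301 -0.0988  0.1276] max [0.5634 0.0355 0.1344]
```

>>> {"op": "drive_tool", "data": {
  "targets": [
    [0,0,0,0],
    [0,0,0,0]
  ],
  "jaw": 0.05988
}}

```text
clock: 37.93
ee_pos: [0.5628, -0.0179, 0.1713]
eef_rot: [[0.983, 0.183, -0.0], [0.183, -0.983, -0.0], [-0.0, 0.0, -1.0]]
ft_force: [-0.1, -0.1, -2.9]
finger_gap: 0.702
grasp_force: 6.1
```

```bash
python3 f.py
```

```text
[ 0.5628 -0.0179  0.1713] 37.9333 [-0.0776 -0.145  -2.9172] 0.7015160763191729 6.070205792784691
1746 1217 normal [-0.2619 -0.0662  0.9628] tilt 15.670961435313213 min [ 0.4469 -0.086   0.0956] max [0.576  0.0375 0.1322]
```

>>> {"op": "drive_tool", "data": {
  "targets": [
    [0,0,0,0],
    [0,0,0,0]
  ],
  "jaw": 0.05991
}}

```text
clock: 38.15
ee_pos: [0.5629, -0.0179, 0.1712]
eef_rot: [[0.983, 0.183, 0.0], [0.183, -0.983, 0.0], [0.0, -0.0, -1.0]]
ft_force: [0.9, -0.8, -3.5]
finger_gap: 0.703
grasp_force: 3.7
```

```bash
python3 f.py
```

```text
[ 0.5629 -0.0179  0.1712] 38.15 [ 0.911  -0.8378 -3.4629] 0.7028527172713723 3.7013935670256615
1629 1225 normal [-0.7726 -0.1461  0.6179] tilt 51.8370143448959 min [ 0.5131 -0.0721  0.043 ] max [0.6048 0.0435 0.1361]
```

>>> {"op": "drive_tool", "data": {
  "targets": [
    [0,0,0,0],
    [0,0,0,0],
    [0,0,0,0],
    [0,0,0,0],
    [0,0,0,0]
  ],
  "jaw": 0.0592
}}

```text
clock: 38.62
ee_pos: [0.5629, -0.0179, 0.1714]
eef_rot: [[0.983, 0.183, 0.0], [0.183, -0.983, -0.0], [0.0, 0.0, -1.0]]
ft_force: [-0.5, 0.3, -2.2]
finger_gap: 0.697
grasp_force: 21.9
```

```bash
python3 f.py
```

```text
[ 0.5629 -0.0179  0.1714] 38.6167 [-0.5246  0.3284 -2.1513] 0.6967115916390333 21.874208450317383
2365 1924 normal [-0.7789 -0.1505  0.6088] tilt 52.4946848828621 min [ 0.5138 -0.0729  0.0425] max [0.6045 0.0431 0.1358]
```

View pics/f.png

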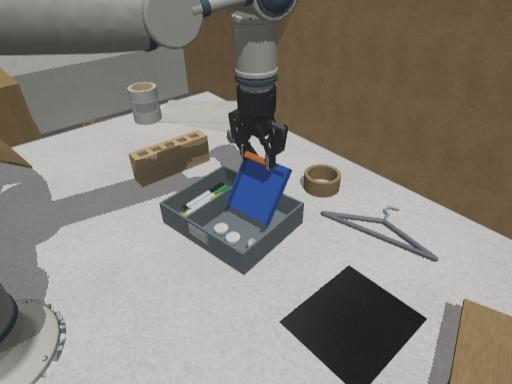

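>>> {"op": "drive_tool", "data": {
  "targets": [
    [0,0,0,0],
    [0,0,0,0],
    [0,0,0,0],
    [0,0,-0.01,0],
    [0,0,-0.03,0],
    [0,0,-0.05,0],
    [0,0,-0.065,0],
    [0,0,-0.075,0]
  ],
  "jaw": 0.05,
  "force": 80
}}

```text
clock: 39.33
ee_pos: [0.5633, -0.0179, 0.2495]
eef_rot: [[0.983, 0.183, 0.004], [0.183, -0.983, -0.0], [0.003, 0.001, -1.0]]
ft_force: [-0.5, -0.0, -2.9]
finger_gap: 0.679
grasp_force: 89.2
```

>>> {"op": "drive_tool", "data": {
  "targets": [
    [-0.01,0.02,0,0],
    [-0.02,0.05,0,1],
    [-0.034,0.085,0,3],
    [-0.05,0.12,0,5],
    [-0.064,0.155,0,8],
    [-0.08,0.19,0,8.6],
    [-0.092,0.225,0,8.6],
    [-0.104,0.255,0,8.6]
  ]
}}

```text
clock: 40.0
ee_pos: [0.5064, -0.2899, 0.2464]
eef_rot: [[0.999, 0.033, -0.0], [0.033, -0.999, -0.0], [-0.0, 0.0, -1.0]]
ft_force: [1.1, -0.1, -3.2]
finger_gap: 0.679
grasp_force: 89.3
```

>>> {"op": "drive_tool", "data": {
  "targets": [
    [0,0,0,0],
    [0,0,0,0],
    [0,0,0,0]
  ]
}}

```text
clock: 40.25
ee_pos: [0.5073, -0.2873, 0.2463]
eef_rot: [[0.999, 0.034, -0.0], [0.034, -0.999, 0.001], [-0.0, -0.001, -1.0]]
ft_force: [-0.2, 0.0, -2.3]
finger_gap: 0.682
grasp_force: 89.3
```

```bash
python3 f.py; python3 d.py|head -2;  python3 -c "
from h import *
p=get_image('scene');q=get_image('side')
cv2.imwrite('pics/s6.png',np.hstack([cv2.resize(p['frame'][110:230,180:330],(450,360)),cv2.resize(q['frame'][140:280,150:290],(350,360))]))"; python3 e.py | grep mat
```

```text
[ 0.5073 -0.2873  0.2463] 40.25 [-0.2403  0.0174 -2.2899] 0.6818192328122069 89.28382515907288
5247 4406 normal [-0.7925 -0.0463  0.6081] tilt 52.551212599389366 min [ 0.4686 -0.3485  0.1159] max [ 0.543  -0.2302  0.2118]
[ 0.5075 -0.2867  0.2464] 40.3 [0.9994 0.0347 0.0001]
caddy ((0.509203314781189, 0.014338508248329163), (0.21539144217967987, 0.26015645265579224), 10.716961860656738)
scene mat 3884 [ 0.5149 -0.3389] [0.2001 0.1682] 1.58
side mat 8783 [ 0.5139 -0.3404] [0.1988 0.168 ] 2.01
```

View pics/s6.png

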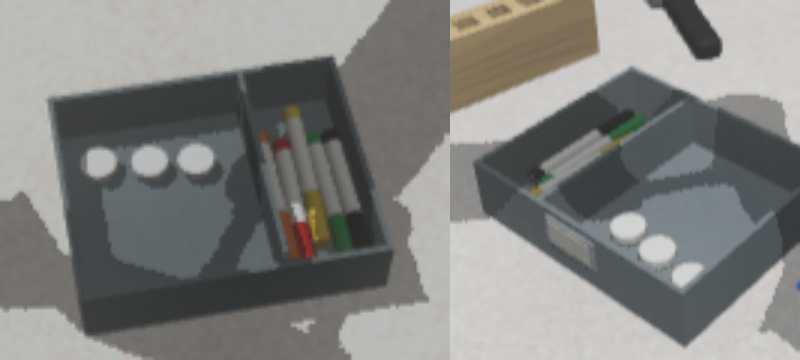

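>>> {"op": "drive_tool", "data": {
  "targets": [
    [-0.004,0.02,0.01,0],
    [-0.008,0.04,0.03,0],
    [-0.011,0.052,0.055,0],
    [-0.011,0.052,0.08,0],
    [-0.011,0.052,0.1,0],
    [-0.011,0.052,0.11,0],
    [-0.011,0.052,0.11,0],
    [-0.011,0.052,0.11,0]
  ]
}}

```text
clock: 41.22
ee_pos: [0.4984, -0.3394, 0.1371]
eef_rot: [[0.999, 0.035, 0.001], [0.035, -0.999, -0.0], [0.0, 0.0, -1.0]]
ft_force: [-0.0, 0.7, -1.3]
finger_gap: 0.68
grasp_force: 89.4
```

>>> {"op": "drive_tool", "data": {
  "targets": [
    [0,0,0.002,0],
    [0,0,0.004,0],
    [0,0,0.004,0],
    [0,0,0.004,0]
  ]
}}

```text
clock: 41.55
ee_pos: [0.4996, -0.3394, 0.1366]
eef_rot: [[0.999, 0.035, 0.005], [0.035, -0.999, -0.002], [0.005, 0.002, -1.0]]
ft_force: [-0.5, 4.2, 11.8]
finger_gap: 0.683
grasp_force: 91.1
```

```bash
python3 f.py
```

```text
[ 0.4996 -0.3394  0.1366] 41.55 [-0.5308  4.1991 11.7804] 0.6831499561632902 91.10946893692017
4788 4086 normal [-0.7838 -0.028   0.6204] tilt 51.656936977024664 min [ 0.4578 -0.3937  0.006 ] max [ 0.5338 -0.2829  0.0987]
```

>>> {"op": "drive_tool", "data": {
  "targets": [
    [0,0,-0.003,0],
    [0,0,-0.003,0],
    [0,0,-0.003,0]
  ],
  "jaw": 0.0594,
  "force": 20
}}

```text
clock: 41.85
ee_pos: [0.4989, -0.3401, 0.1366]
eef_rot: [[0.999, 0.034, 0.003], [0.034, -0.999, -0.001], [0.003, 0.001, -1.0]]
ft_force: [0.3, 0.6, 5.3]
finger_gap: 0.693
grasp_force: 26.9
```

>>> {"op": "drive_tool", "data": {
  "targets": [
    [0.006,0,0.005,0],
    [0.013,0,0.008,0],
    [0.019,0,0.011,0],
    [0.025,0,0.015,0],
    [0.035,0,0.021,0],
    [0.04,0,0.025,0],
    [0.044,0,0.028,0],
    [0.044,0,0.028,0]
  ]
}}

```text
clock: 42.52
ee_pos: [0.5459, -0.3388, 0.1107]
eef_rot: [[0.999, 0.036, 0.009], [0.036, -0.999, -0.003], [0.009, 0.004, -1.0]]
ft_force: [7.2, -0.4, 10.4]
finger_gap: 0.701
grasp_force: 30.3
```

```bash
python3 f.py
```

```text
[ 0.5459 -0.3388  0.1107] 42.5167 [ 7.1757 -0.3675 10.3953] 0.7008383864213877 30.324291586875916
5270 4547 normal [-0.5109 -0.0172  0.8595] tilt 30.7448628326356 min [ 0.4614 -0.395   0.0064] max [ 0.5666 -0.2824  0.071 ]
```

>>> {"op": "drive_tool", "data": {
  "targets": [
    [0.006,0,0.004,0],
    [0.011,0,0.008,0],
    [0.015,0,0.013,0],
    [0.019,0,0.018,0],
    [0.023,0,0.023,0],
    [0.026,0,0.027,0],
    [0.029,0,0.032,0],
    [0.032,0,0.037,0]
  ]
}}

```text
clock: 43.23
ee_pos: [0.5758, -0.3377, 0.0716]
eef_rot: [[0.999, 0.034, 0.004], [0.034, -0.999, -0.002], [0.004, 0.002, -1.0]]
ft_force: [5.7, -0.6, 4.5]
finger_gap: 0.697
grasp_force: 31.3
```

```bash
python3 f.py
```

```text
[ 0.5758 -0.3377  0.0716] 43.2333 [ 5.7283 -0.6126  4.5036] 0.6967536591329551 31.287805438041687
4921 4046 normal [-0.1644 -0.0074  0.9864] tilt 9.472386556234241 min [ 0.4581 -0.3962  0.006 ] max [ 0.5796 -0.2816  0.0302]
```

>>> {"op": "drive_tool", "data": {
  "targets": [
    [0.003,0,0.005,0],
    [0.005,0,0.01,0],
    [0.007,0,0.014,0],
    [0.008,0,0.018,0],
    [0.009,0,0.02,0],
    [0.009,0,0.02,0]
  ]
}}

```text
clock: 43.78
ee_pos: [0.5821, -0.337, 0.052]
eef_rot: [[0.999, 0.034, -0.002], [0.034, -0.999, 0.0], [-0.002, -0.0, -1.0]]
ft_force: [-5.8, 3.0, 12.4]
finger_gap: 0.696
grasp_force: 31.8
```

```bash
python3 f.py
```

```text
[ 0.5821 -0.337   0.052 ] 43.7833 [-5.8154  2.9842 12.4486] 0.6960984789148281 31.830124855041504
4612 3732 normal [-0.0027  0.0017  1.    ] tilt 0.1816490455188724 min [ 0.4547 -0.4006  0.0053] max [ 0.5783 -0.2811  0.0115]
```

>>> {"op": "drive_tool", "data": {
  "targets": [
    [0,0,0,0],
    [0,0,0,0],
    [0,0,0,0],
    [0,0,0,0],
    [0,0,0,0]
  ],
  "jaw": 0.0854
}}

```text
clock: 44.25
ee_pos: [0.5825, -0.337, 0.0493]
eef_rot: [[0.999, 0.034, -0.001], [0.034, -0.999, 0.001], [-0.001, -0.001, -1.0]]
ft_force: [-0.2, 0.9, -0.1]
finger_gap: 0.996
grasp_force: 0.0
```

>>> {"op": "drive_tool", "data": {
  "targets": [
    [0,0,-0.02,0],
    [0,0,-0.05,0],
    [0,0,-0.09,0],
    [0,0,-0.13,0],
    [0,0,-0.17,0],
    [0,0,-0.2,0],
    [0,0,-0.2,0],
    [0,0,-0.2,0]
  ]
}}

```text
clock: 44.92
ee_pos: [0.5837, -0.3376, 0.2536]
eef_rot: [[0.999, 0.034, 0.005], [0.034, -0.999, -0.003], [0.005, 0.003, -1.0]]
ft_force: [-0.6, -0.2, 0.3]
finger_gap: 0.999
grasp_force: 0.0
```

```bash
python3 f.py; python3 e.py; python3 d.py|head -2; python3 -c "
from h import *
q=get_image('scene')
cv2.imwrite('pics/s7.png',cv2.resize(q['frame'],(800,600)))"
```

```text
[ 0.5837 -0.3376  0.2536] 44.9167 [-0.5782 -0.1608  0.2868] 0.9991665445474509 0.0
4614 3723 normal [-0.0075 -0.0003  1.    ] tilt 0.42893967071159295 min [ 0.4549 -0.4004  0.0049] max [ 0.5785 -0.2815  0.0117]
[ 0.5831 -0.3372  0.2506] 44.9667 [0.9994 0.0338 0.0008]
scene mat 1705 [ 0.5149 -0.3392] [0.1994 0.1679] 1.9
scene tray 1405 [ 0.5213 -0.3428] [0.141  0.1298] 3.5
scene bed 1159 [ 0.5098 -0.3475] [0.1197 0.1211] 1.87
scene handle 84 [ 0.5844 -0.3369] [0.0556 0.0119] 89.58
-0.0026217834035353457 0.035557729364044305
side mat 3950 [ 0.5132 -0.3403] [0.1993 0.1687] 2.08
side tray 4991 [ 0.5306 -0.3343] [0.1537 0.1308] 1.98
side bed 4085 [ 0.5305 -0.3343] [0.1537 0.1308] 2.12
side handle 285 [ 0.5805 -0.3385] [0.0143 0.0583] 2.71
0.0016120961984917707 0.024676981808806408
[ 0.5826 -0.3369  0.2477] 45.0667 [ 0.9994  0.0339 -0.0032]
caddy ((0.5103248953819275, 0.014786243438720703), (0.21513670682907104, 0.2606094181537628), 10.711304664611816)
```

View pics/s7.png

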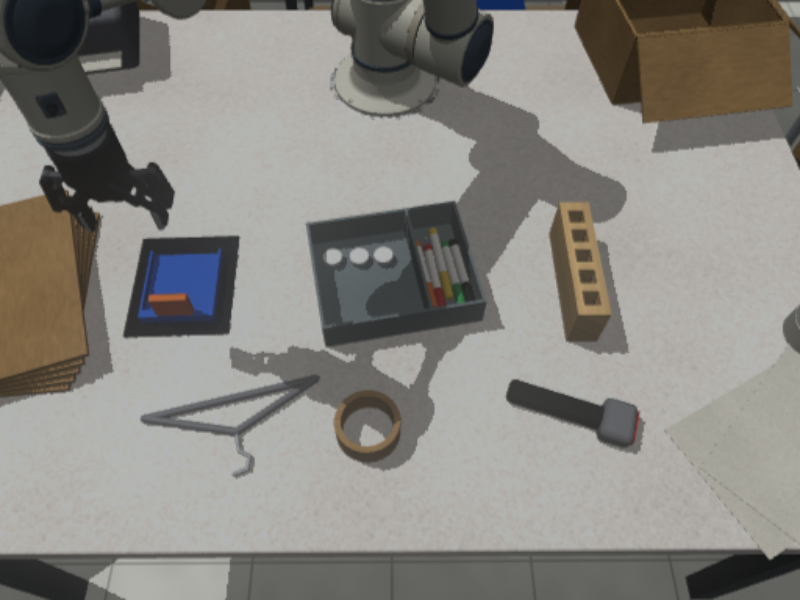

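The empty tray lies flat in the middle of the mat (180,285). Three tags are in the wide bay (335–385,257) and five pens in the narrow bay. The tape, hanger and scanner have not moved.

```bash
python3 -c "
from station import *
print(hand_in())"
```

```text
the job is handed in; nothing more can be done
None
```

The job is done and handed in: all five markers are in the narrow bay, all three tags are in the wide bay, and the empty tray is flat in the middle of its mat; the tape, hanger and scanner show no sign of having moved.

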